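# Load the tube carrier on the mixer and lock it with the R-clip

### The job

Put the round tube carrier on the mixer's upright spindle, down flat on its flange, then lock it there: push the big R-clip's straight leg all the way through the spindle's cross-hole above the hub, until the bent leg has ridden over the spindle and snapped home around it. Let go of everything, and do not knock the other things on the bench about.

Things in the scene. Friction and masses are not known exactly. Their poses are not given: they have to be found in the camera images.
- drive: Fixed tube mixer: white housing 165 x 140 mm (x -70 to +95, y -70 to +70 mm), top 50 mm above the bench, with a vertical steel spindle, 20 mm thick, reaching 126 mm above the bench, its top 7 mm tapering to 11 mm. Origin on the bench under the spindle; z up, x along the cross-hole. The -x side is open: push the clip in from there, towards +x; the guard leaves no room on the other side.
- seat (a point): Centre of the top of the flange (32 mm in diameter) at the spindle's foot, on the spindle axis, 56 mm above the bench: the carrier's origin belongs here. Axes as the drive's.
- cross_hole (a point): Centre of the spindle's cross-hole, on the spindle axis, 105.5 mm above the bench. The hole runs right through the spindle along the drive's x, 8 mm high and 8 mm wide; its middle is 5.5 mm above the top of the seated carrier's hub. Axes as the drive's.
- carrier: Loose grey tube carrier, 0.2 to 0.45 kg: disc 110 mm in diameter, 10 mm thick, with a hollow hub 42 mm in outer diameter rising to 44 mm above the underside, bore 23 mm right through; grip it across the hub. Eight black caps (15 mm wide, tops 19 mm above the underside) stand on a 44 mm radius. Origin at the centre of the underside, z up. Starts flat on the bench.
- clip: Big loose steel R-clip, about 50 g, 112 mm long, wire 5 mm thick, lying flat on the bench. x from finger loop to the straight leg's tip, y to the bent leg's side, z up; origin at the level of the wire's underside. The straight leg lies on y = 0, x -30 to +56 mm, its last 8 mm 3 mm thick. (A similar small clip, 61 mm long with 3 mm wire, and a straight pin also lie about: leave them.)
- clip_loop (a point): Centre of the clip's grey moulded finger loop, 4 mm above the clip's underside, at x -42, y +6.5 mm of the clip's frame. The loop is an open rectangular frame 28 mm long (x), 23 mm wide over its flat sides (y -5 to +18) and 8 mm high (clip's z 0 to 8): the place to grip, across y.
- clip_seat (a point): Point on the straight leg's axis beside the hump, at x +12, y 0, z 2.5 mm of the clip's frame: lies in the middle of the cross-hole when the clip is home.
- clip_leg (a joint): Spread of the clip's sprung bent leg, rad: 0 at rest, about 0.09 riding over the spindle, near 0 when home. In the clip's frame the leg starts at the loop at y +13 mm, dips to y +9 at x -1, humps to y +13.3 at x +12 (the spindle's place), dips to y +8 at x +25, flares to y +15.5 at x +42. That dip must give about 4.5 mm over the spindle: 4 to 10 N of push.
- guard (a point): Middle of the top edge of the splash guard's back wall, at x +89 mm, 100 mm above the bench. Thin fixed aluminium guard: back wall across y -67 to +67, wings forward from it at y +66 and -66, from x +89 to x +27, tops 90 mm above the bench (drive's frame).
- pot: Bystander: white screw-top pot, 68 mm in diameter, 85 mm high. Origin at the underside's centre.
- jar: Bystander: amber jar, 56 mm in diameter, 75 mm high, close to the mixer's front right corner. Origin at the underside's centre.
- bottle: Bystander: white bottle, 60 mm in diameter, 140 mm high, standing close to the mixer's front left corner. Origin at the underside's centre.
- rack: Bystander: blue tube rack 60 x 100 mm, 78 mm high with its tubes. Origin at the underside's centre.
- marker: Bystander: black marker lying along its x, 130 x 14 x 14 mm. Origin at the underside's centre.
- slidebox: Bystander: cardboard box 80 x 50 x 30 mm. Origin at the underside's centre.
- small_clip: Bystander: small R-clip, 61 mm long, 3 mm wire, 5 mm high. Too thin and short for this spindle. Origin mid-length on the bench.
- pull_pin: Bystander: straight steel pin 6 mm thick with a square grey head, 76 mm long, 8 mm high. Origin mid-length on the bench.
Not all that is in view belongs to the job. Several things have the shape of the carrier; the one meant has the colours described above.

How it is judged (in metres and radians):
On the way, in this order (a step that is already met when the one before it is completed fails the run):
1. the carrier sits flat on the flange, on the spindle (horizontal distance between carrier and seat below 0.004 m and z of carrier in the frame of seat between -0.004 and 0.004 m and angle between carrier's own z axis and vertical below 0.08 rad), for 0.2 s.
2. the R-clip is home in the cross-hole, its bent leg round the spindle (horizontal distance between clip_seat and cross_hole below 0.005 m and z of clip_seat in the frame of cross_hole between -0.005 and 0.005 m and angle between the x axis of clip and the x axis of drive, either way round below 0.2 rad and value of joint clip_leg below 0.05 rad), for 0.2 s.
At the end, for the whole second after the job is handed in: Carrier origin within 4 mm of the seat sideways and in height, tilt under 0.08 rad. Clip seat point within 5 mm of the cross-hole centre sideways and in height, clip x within 0.2 rad of the hole axis, bent leg sprung back (joint under 0.05 rad). Both at rest (all of step 1 and all of step 2 and linear speed of each of carrier, clip below 0.02 m/s); the robot touches nothing.
It fails at once if another thing on the bench is knocked more than 30 mm from its place (distance of any of pot, jar, bottle, rack, marker, slidebox, small_clip, pull_pin from where it was at the start of the episode above 0.03 m).
It also fails if it takes over 58 s, if anything falls off the work surface, if the arm or the gripper's body presses on something with over 40 N, if the wrist force passes 120 N, or if a joint passes its speed limit or range.

### The arm

A 6-joint arm with a two-finger parallel gripper is mounted at the origin on the work surface. World frame = base frame: x ahead of the robot, y to its left, z up, the work surface at z = 0. Lengths are in mm, angles in rad, forces in N, time in s.
With the tool pointing down it reaches from about 375 to 925 mm from the base axis. Payload 5.7 kg.
Tool frame: the origin (TCP) lies on the centre line of the jaws, within the pads' length; the fingertips stand env.finger_overhang ahead of it and the grasp point (between the pads) lies 6 mm ahead of it (env.finger_overhang is the distance from the TCP to the fingertips, in mm); z points along the fingers, x is the direction in which the jaws open and shut, and the axes are right-handed (so a half turn about z gives the same grasp; the last joint's range is limited). The gripper opens to 85 mm and grips with 20 to 120 N. Pads are 22 mm wide; open, the fingers measure 114 mm over their backs; the gripper's body (76 mm by 85 mm) begins 54 mm behind the grasp point. The pads swing forward as they close: fully open they stand 13 mm farther back than shut.
Start: joints at [-1.331, 0.359, 1.51, -0, 1.272, -0.115], TCP at [208.426, -562.606, 256.267] pointing down, gripper open.
Joint ranges: [-2.97, 2.97], [-1.01, 2.36], [0.21, 2.38], [-0.96, 4.11], [0.2, 2.71], [-2.98, 2.98]. Speed limits (rad/s): [2.39, 2.39, 3.14, 3.14, 3.14, 3.14].

### API

Orientations are given as a 3x3 rotation matrix whose columns are the frame's x, y, z axes.
In Python, from cell import readout, vision, env gives the robot as it stands.
- The arm moves only by the tool drive_tool, never from a script. Its argument "series" is a list of rows, each an object with "claw": the opening, from 0 (shut) to 1 (fully open); "travel": the shift along the tool's x, y, z in cm, a list of three; "yaw": the turn about the tool's z in rad. In form: [{"claw": claw, "travel": [x, y, z], "yaw": yaw}, ...]. A call has 1 to 20 rows; each row shifts and turns the pose as measured when the row begins, along the tool's axes as they then stand; what a row does not reach is not made up. A row lasts 1/8 s, in which the tool goes at most 62.5 mm and 10.7 degrees, less where a joint would pass 70% of its speed; a pose out of reach is approached as far as the arm can. A call with a gripper value outside its range is refused whole. The fingers move at their own pace and stop on an object; the grip force is fixed at half the most. Time passes only in rows, so rows that do not move let the fingers close. It gives the time, the measured TCP pose, the force and the opening at its end, in the units of the state.
- readout.state(): the state, without advancing time (a new reading comes with each control period).
- vision.read_camera(name): name is "scene" or "top" or "wrist"; returns (picture, depth): 400x640x3 uint8, red, green, blue; 400x640 float32, mm along the optical axis (not along the pixel's ray), 0 where there is no reading.
- vision.camera_info(name): a dict with "fx", "fy", "cx", "cy" (pixels), "rvec" (rotation vector, rad) and "tvec" (3), from world to camera coordinates, as OpenCV has them. Camera axes: x right, y down, z forward; pixel columns grow to the right and rows downward; lengths in mm; the calibration is good to about 2 mm. A picture is of the moment at which its call begins: read the wrist's pose just before it. camera_info takes no time and is no camera call; for the wrist camera it gives the pose at the moment of the call.
- env.sign_off(): hands the job in, once; it reports no verdict.
The state is a dict: "time": time; "q": joint angles; "qvel": joint speeds; "tau": joint torques, N m; "eef_pos": TCP position; "tool_rot": TCP orientation; "ft_force": force on the tool from outside, world axes, zero at the start; "ft_torque": the same for the moment, N m; "width": opening from 0.0 (shut) to 1.0 (fully open).
Only numpy, scipy, OpenCV 4.12 (cv2) and the standard library are available. Lean on these libraries where they do the work, as an engineer would, in place of code of your own. Each camera call takes 0.05 s, during which the arm holds its last target. There are 200 camera calls.

## Working session

There is one attempt and no reset: what is moved stays moved. The work goes in short steps, Python scripts to look and compute and a tool call to move; the robot and the scene stay as the last step left them, time stands still between calls to the robot, and variables do not carry over. Pictures are saved under pics/ and viewed, about 8 in all and at most 12, crops included, and the job is handed in when it is done.

Besides the shell and the picture viewer there is one more tool, called after ">>>" in YAML: its name, and indented under it one key for each argument. drive_tool: Moves the arm, as the interface text tells. Its arguments: {"type":"object","properties":{"series":{"type":"array"}},"required":["series"]}

```bash
mkdir -p pics; ls; cat > h.py <<'E'
import numpy as np, cv2
from cell import readout, vision, env
def cam(n):
    i=vision.camera_info(n); p,d=vision.read_camera(n)
    R=cv2.Rodrigues(np.array(i['rvec'],float))[0]; t=np.array(i['tvec'],float).ravel()
    return p,d,(i,R,t)
def ray(c,u,v,z):
    i,R,t=c; r=R.T@np.array([(u-i['cx'])/i['fx'],(v-i['cy'])/i['fy'],1.]); o=-R.T@t
    return o+r*(z-o[2])/r[2]
def pts(c,d):
    i,R,t=c; v,u=np.indices(d.shape); P=np.stack([(u-i['cx'])/i['fx']*d,(v-i['cy'])/i['fy']*d,d],-1)
    return (P-t)@R
def proj(c,P):
    i,R,t=c; q=R@np.array(P,float)+t; return i['fx']*q[0]/q[2]+i['cx'],i['fy']*q[1]/q[2]+i['cy']
def save(n,p,s=1): cv2.imwrite('pics/'+n,cv2.resize(p[...,::-1],None,fx=s,fy=s,interpolation=cv2.INTER_CUBIC))
E
python3 - <<'E'
from h import *
for n in ['top','scene']:
    p,d,c=cam(n); np.savez(n+'0.npz',p=p,d=d); save(n+'0.png',p,1.25)
    print(n,c[0])
print(env.finger_overhang, readout.state())
E
```

```text
pics
top {'fx': 466.4878963841174, 'fy': 466.4878963841174, 'cx': 325.1614776975718, 'cy': 197.60014549288962, 'rvec': array([ 2.19332809, -2.13348285,  0.109133  ]), 'tvec': array([  -2.01702676,  522.26460388, 1435.44402679])}
scene {'fx': 516.9739403053401, 'fy': 516.9739403053401, 'cx': 317.1147075344873, 'cy': 205.46006941340823, 'rvec': array([ 0.65362348,  2.5499275 , -1.28837067]), 'tvec': array([ 440.20970858,  -64.45545122, 1704.33218083])}
25.0 {'time': 0.1, 'q': array([-1.33113945e+00,  3.59430745e-01,  1.51136480e+00, -1.60137259e-05,
        1.27251745e+00, -1.15123567e-01]), 'qvel': array([ 0.00027979, -0.00050966, -0.00258939,  0.00095532,  0.00166116,
        0.00058558]), 'tau': array([-4.54495330e-04, -5.28652418e+01, -2.79349798e+01, -1.68469719e-04,
        5.07883131e-03,  1.41989690e-05]), 'eef_pos': array([ 208.26190904, -562.05661168,  255.52349746]), 'tool_rot': array([[ 3.47388553e-01, -9.37721182e-01, -4.23227052e-04],
       [-9.37719717e-01, -3.47388763e-01,  1.66754650e-03],
       [-1.71071799e-03, -1.82418214e-04, -9.99998520e-01]]), 'ft_force': array([-0.62912194, -0.2208196 ,  0.34610332]), 'ft_torque': array([ 0.01564805, -0.03097384,  0.00738137]), 'width': 0.9990603063854354}
```

View pics/top0.png

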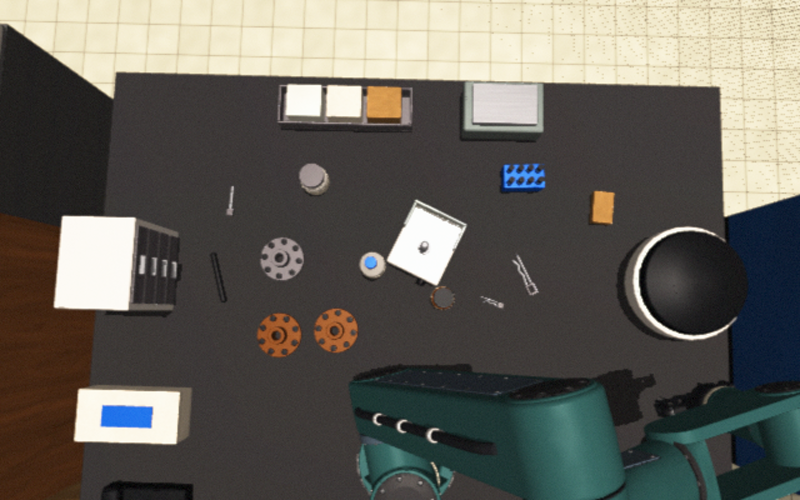

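View pics/scene0.png

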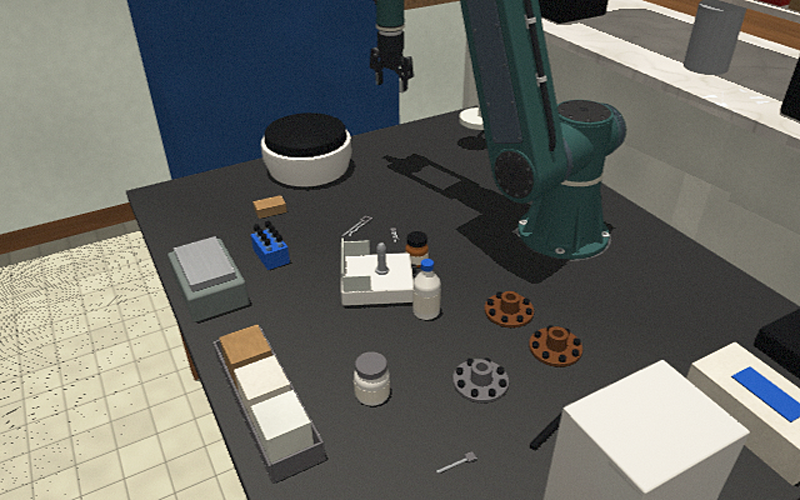

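The top view (800 px scale) shows three carrier-shaped things: grey at (282,258), brown at (279,335) and brown at (336,331). I choose the grey one. Clip-like things are the big R-clip at (526,275), a small clip at (492,301) and the pin at (230,200). I choose the big one. The mixer is at (427,243), with its spindle near (424,247), the bottle at (372,264) and the jar at (442,298).

```bash
python3 - <<'E'
from h import *
z=np.load('top0.npz'); p,d=z['p'],z['d']
i=vision.camera_info('top');R=cv2.Rodrigues(i['rvec'])[0];c=(i,R,i['tvec'].ravel())
P=pts(c,d); x,y,h=P[...,0],P[...,1],P[...,2]
v,u=np.indices(d.shape)
def box(a,b,c_,e): m=np.zeros(d.shape,bool); m[b:e,a:c_]=1; return m
g=p.astype(int); val=g.max(-1)
# carrier: mask of disc height
m=box(200,180,250,232)&(h>4)&(h<30)
cs,_=cv2.findContours((box(200,180,250,232)&(h>5)).astype(np.uint8),0,1)
k=max(cs,key=cv2.contourArea); (cu,cv_),r=cv2.minEnclosingCircle(k); print('carrier disc',cu,cv_,r,ray(c,cu,cv_,10))
m=box(200,180,250,232)&(h>36); print('hub',m.sum(),P[m].mean(0), P[m].min(0),P[m].max(0))
# spindle
m=box(310,160,373,235)&(h>110); print('spindle',m.sum(),P[m].mean(0),P[m].max(0)); 
# housing top
m=box(300,150,380,235)&(h>44)&(h<56); q=P[m][:,:2].astype(np.float32); print('housing',m.sum(),cv2.minAreaRect(q)); 
m=box(300,150,380,235)&(h>80)&(h<108); q=P[m][:,:2].astype(np.float32); print('guard',len(q),cv2.minAreaRect(q))
# clip
m=box(405,198,436,240)&(val>90); vv,uu=np.nonzero(m); Q=np.array([ray(c,a,b,3)[:2] for a,b in zip(uu,vv)],np.float32); print('clip',len(Q),cv2.minAreaRect(Q))
for n,a in dict(bottle=(297,211,140),jar=(353.5,239,75),pot=(251,143,85),small=(393.6,241,3)).items(): print(n,ray(c,*a))
save('crop1.png',np.hstack([cv2.resize(p[195:250,380:440],None,fx=6,fy=6),cv2.resize(p[178:233,195:255],None,fx=6,fy=6)]))
E
```

```text
carrier disc 225.96929931640625 207.1507568359375 18.25736427307129 [484.96432566 326.22348478  10.        ]
hub 120 [474.24230565 294.48864501 186.7407862 ] [366.18275069   1.39986438  36.00700621] [ 505.04951425  347.43594693 1482.96061053]
spindle 51 [471.10278354 -20.70692339 549.22715187] [5.26488893e+02 1.39986438e+00 1.48296061e+03]
housing 2042 ((502.95672607421875, -34.913787841796875), (169.0245361328125, 203.9471435546875), 65.49296569824219)
guard 255 ((525.7557373046875, -18.693077087402344), (195.42674255371094, 198.66754150390625), 78.06889343261719)
clip 190 ((462.7153015136719, -288.66033935546875), (106.99907684326172, 24.257253646850586), 27.17262077331543)
bottle [468.98546261  91.77528343 140.        ]
jar [394.294181   -76.57848962  75.        ]
pot [677.47306496 243.13021809  85.        ]
small [ 392.96328694 -207.21993685    3.        ]
```

View pics/crop1.png

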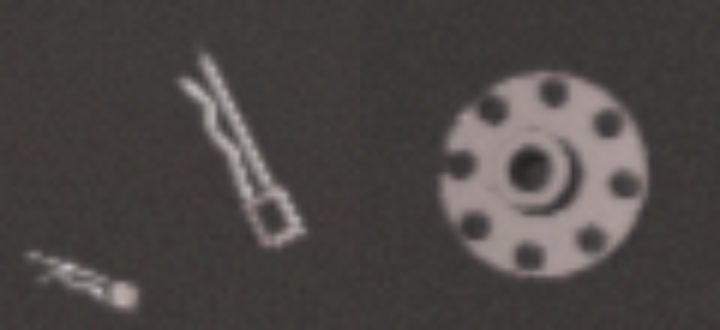

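The crop confirms both choices: grey carrier with black caps, and the big clip with its loop at crop (270,218), tip at (203,53) and the bent leg to the left. So clip +x points ahead and left in the world. Next I go above the clip, on the way, to look closely.

>>> drive_tool:
  series:
    - {"claw": 1, "travel": [-2.4, -4.7, -0.6], "yaw": 0}
    - {"claw": 1, "travel": [-2.4, -4.7, -0.6], "yaw": 0}
    - {"claw": 1, "travel": [-2.4, -4.7, -0.6], "yaw": 0}
    - {"claw": 1, "travel": [-2.4, -4.7, -0.6], "yaw": 0}
    - {"claw": 1, "travel": [-2.4, -4.7, -0.6], "yaw": 0}
    - {"claw": 1, "travel": [-2.4, -4.7, -0.6], "yaw": 0}
    - {"claw": 1, "travel": [-2.4, -4.7, -0.6], "yaw": 0}
    - {"claw": 1, "travel": [0, 0, 0], "yaw": 0}

```text
time: 1.1
eef_pos: [464.9, -282.1, 296.0]
tool_rot: [[0.345, -0.939, -0.002], [-0.939, -0.345, 0.006], [-0.006, -0.0, -1.0]]
ft_force: [-0.7, -0.6, -0.1]
width: 0.997
```

```bash
python3 - <<'E'
from h import *
s=readout.state(); print(s['time'],s['eef_pos'],s['tool_rot'][:,0])
p,d,c=cam('wrist'); np.savez('w1.npz',p=p,d=d,rv=c[0]['rvec'],tv=c[0]['tvec'])
print(c[0]); R,t=c[1],c[2]; T=s['tool_rot']; print('cam pos tool',T.T@(-R.T@t-s['eef_pos']),'axes',(R@T).round(2).tolist())
save('w1.png',p)
E
```

```text
1.1 [ 464.88141469 -282.1463489   296.01585203] [ 0.34454952 -0.93874938 -0.00593471]
{'fx': 315.18509439903494, 'fy': 315.18509439903494, 'cx': 318.3055499884583, 'cy': 201.00339611799612, 'rvec': array([-2.35157536,  1.6389295 ,  0.27480697]), 'tvec': array([-423.5521506 ,  265.2344336 ,  528.26654631])}
cam pos tool [  -0.12198029  -80.74182591 -117.87476142] axes [[1.0, -0.0, -0.0], [0.0, 0.95, -0.32], [0.0, 0.32, 0.95]]
```

View pics/w1.png

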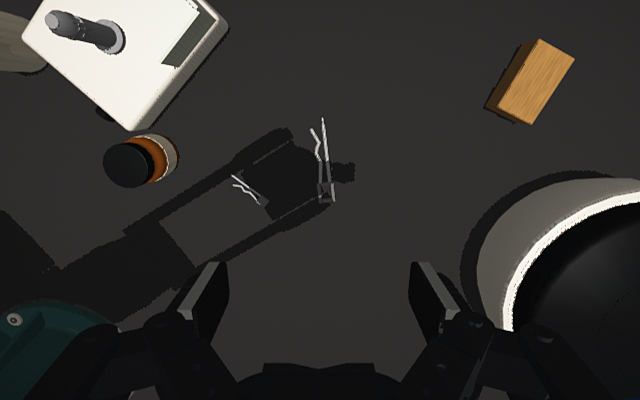

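The wrist view shows the clip with its tip at (322,118) and its loop near (326,192). The spindle runs from its top at (52,18) to its foot at (118,37), and the jar is at (145,160).

```bash
cat >> h.py <<'E'
def load(f,n='wrist'):
    z=np.load(f); i=dict(vision.camera_info(n)); 
    if 'rv' in z: i['rvec'],i['tvec']=z['rv'],z['tv']
    return z['p'],z['d'],(i,cv2.Rodrigues(i['rvec'])[0],np.array(i['tvec']).ravel())
def snap(n,f):
    p,d,c=cam(n); np.savez(f,p=p,d=d,rv=c[0]['rvec'],tv=c[0]['tvec']); return p,d,c
def mv(P,yaw=None):
    s=readout.state(); T=s['tool_rot']; print('t',s['time'],'travel cm',(T.T@(np.array(P)-s['eef_pos'])/10).round(2), end=' ')
    a=np.arctan2(T[1,0],T[0,0])
    if yaw is not None: print('yaw',round(a-yaw,3),end=' ')  # tool z is down
    print('yawnow',a)
E
python3 - <<'E'
from h import *
p,d,c=load('w1.npz')
print('wrist clip tip',ray(c,322.5,118,2.5),'loop',ray(c,326,192,6))
print('spindle top',ray(c,52,18,126))
P=pts(c,d); ok=(d>50)&(d<900)
m=ok&(P[...,2]>118)&(P[...,2]<130); v,u=np.nonzero(m); 
m[:, 130:]=0; print(m.sum(),P[m].mean(0),P[m].min(0),P[m].max(0))
m=ok&(P[...,2]>47)&(P[...,2]<53); m[:,235:]=0;q=P[m][:,:2].astype(np.float32);print(cv2.minAreaRect(q))
p,d,c=load('top0.npz','top'); P=pts(c,d); b=np.zeros(d.shape,bool); b[150:235,300:380]=1; h=P[...,2]; ok=b&(d>600)&(np.abs(P[...,0]-500)<150)
for lo,hi in((117,130),(92,108),(46,54)):
    m=ok&(h>lo)&(h<hi); k=np.float32(P[m]); print(lo,len(k),np.median(k,0),cv2.minAreaRect(k[:,:2]))
b=np.zeros(d.shape,bool); b[180:232,200:250]=1
m=b&(h>38)&(h<50); print('hub',m.sum(),P[m].mean(0),cv2.minEnclosingCircle(np.float32(P[m][:,:2])))
E
```

```text
wrist clip tip [ 516.17181658 -267.09384311    2.5       ] loop [ 427.15636984 -305.29295806    6.        ]
spindle top [521.42955315 -30.47920766 126.        ]
603 [457.47286128 -30.33451211 122.92002249] [ 66.95424232 -41.28524245 118.01070612] [528.7595019   -0.69744785 128.32288636]
((319.490966796875, 3.065643310546875), (199.3656005859375, 554.7974853515625), 82.48221588134766)Traceback (most recent call last):
  File "<stdin>", line 11, in <module>
cv2.error: OpenCV(4.12.0) /io/opencv/modules/imgproc/src/convhull.cpp:143: error: (-215:Assertion failed) total >= 0 && (depth == CV_32F || depth == CV_32S) in function 'convexHull'
```

>>> drive_tool:
  series:
    - {"claw": 1, "travel": [-5.1, -2.1, 0.5], "yaw": 0}
    - {"claw": 1, "travel": [-5.1, -2.1, 0.5], "yaw": 0}
    - {"claw": 1, "travel": [-5.1, -2.1, 0.5], "yaw": 0}
    - {"claw": 1, "travel": [-5.1, -2.1, 0.5], "yaw": 0}
    - {"claw": 1, "travel": [0, 0, 0], "yaw": 0}

```text
time: 1.78
eef_pos: [470.0, -63.4, 273.8]
tool_rot: [[0.336, -0.942, -0.007], [-0.942, -0.336, 0.003], [-0.005, 0.005, -1.0]]
ft_force: [0.2, -1.4, -0.7]
width: 1.002
```

```bash
python3 - <<'E'
from h import *
p,d,c=snap('wrist','w2.npz'); save('w2.png',p)
P=pts(c,d); h=P[...,2]; ok=(d>50)&(d<900)&(np.abs(P[...,0]-520)<130)&(np.abs(P[...,1]+30)<130)
for lo,hi in((121,132),(93,108),(47,53)):
    m=ok&(h>lo)&(h<hi); k=np.ascontiguousarray(P[m],np.float32); print(lo,len(k),np.median(k,0) if len(k) else 0,cv2.minAreaRect(k[:,:2]) if len(k)>5 else '')
mv([485,326,240])
E
```

```text
Traceback (most recent call last):
cv2.error: OpenCV(4.12.0) /io/opencv/modules/imgproc/src/convhull.cpp:143: error: (-215:Assertion failed) total >= 0 && (depth == CV_32F || depth == CV_32S) in function 'convexHull'
```

View pics/w2.png

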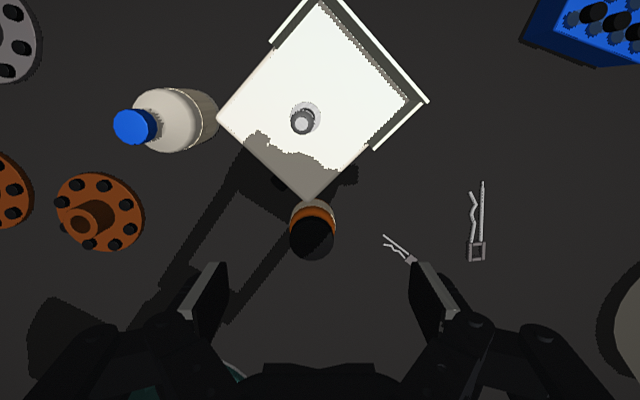

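In this view the spindle top is at (302,121). The guard's back wall runs along the upper right with a corner at (427,101), and the housing's front edge runs from (217,118) to (310,200). The bottle cap is at (133,126) and the jar at (312,230).

```bash
python3 - <<'E'
from h import *
p,d,c=load('w2.npz')
P=pts(c,d); h=P[...,2]; ok=(d>50)&(d<900)&(np.abs(P[...,0]-520)<130)&(np.abs(P[...,1]+30)<130)
for lo,hi in((122,132),(95,106),(47,53)):
    m=ok&(h>lo)&(h<hi); k=P[m]; print(lo,len(k))
    if len(k)>5: print(np.median(k,0),cv2.minAreaRect(np.array(k[:,:2],np.float32)))
print('spindle by ray',ray(c,302,121.5,126))
a,b=ray(c,427,101,90),ray(c,374,150,90); print('wing yaw',np.degrees(np.arctan2(*(a-b)[1::-1])))
a,b=ray(c,217,118,50),ray(c,300,196,50); print('front yaw+-90',np.degrees(np.arctan2(*(a-b)[1::-1])))
# spindle top circle by grey mask
g=cv2.cvtColor(p,cv2.COLOR_RGB2GRAY); print(g[95:150:3,278:330:3])
mv([485,326,240])
E
```

```text
122 435
[516.72370751 -27.1327096  126.24847067] ((495.03082275390625, 27.89316177368164), (26.615026473999023, 141.07225036621094), 18.101455688476562)
95 1614
[494.27302857  72.45614902 100.1140366 ] ((547.925048828125, 5.94830322265625), (92.35398864746094, 258.84075927734375), 29.56157112121582)
47 19652
[535.53589416 -33.46085396  50.41689005] ((509.88336181640625, -31.250152587890625), (228.55970764160156, 193.37796020507812), 63.80314636230469)
spindle by ray [521.22227064 -30.10829899 126.        ]
wing yaw -25.938738947826092
front yaw+-90 64.53009284361502
[[243 243 243 242 243 243 243 243 243 243 243 244 244 243 243 244 244 243]
 [243 243 243 243 243 243 243 243 243 243 243 244 244 243 243 243 244 243]
 [243 243 243 243 242 243 243 245 220 226 228 249 243 243 244 244 243 244]
 [243 242 243 243 242 244 236 197 204 210 202 214 222 245 244 243 244 244]
 [242 242 242 242 244 236 198 205 208 168 208 203 208 208 244 244 243 244]
 [242 243 243 243 244 198 202 178 139  92  50 121 215 212 249 243 243 244]
 [242 242 242 243 210 199 104  99 100  97  92 104 201 208 213 244 244 244]
 [
[... 265 characters left out ...]
101  89 218 200 245 243 243 243]
 [242 242 242 242 250  59 138 203 207 206  92  85 202 242 243 243 243 243]
 [242 242 242 242 243 220  64  80  74  82  66 205 240 243 243 243 243 243]
 [242 242 242 242 242 243 254 157 134 162 252 244 243 243 243 243 243 243]
 [242 242 242 242 242 242 242 243 243 243 242 243 243 243 243 243 243 243]
 [242 242 242 242 242 242 242 242 242 242 242 242 243 243 243 243 243 243]
 [242 242 242 242 242 242 242 242 242 242 242 242 242 243 243 243 243 243]
 [250 242 242 241 242 242 242 242 242 242 242 243 242 243 242 243 243 243]
 [105 213 243 242 242 242 242 243 242 242 242 242 242 242 243 243 243 243]]
t 1.825 travel cm [-36.37 -14.48   3.46] yawnow -1.229569943242333
```

>>> drive_tool:
  series:
    - {"claw": 1, "travel": [-5.2, -2.1, 0.5], "yaw": 0}
    - {"claw": 1, "travel": [-5.2, -2.1, 0.5], "yaw": 0}
    - {"claw": 1, "travel": [-5.2, -2.1, 0.5], "yaw": 0}
    - {"claw": 1, "travel": [-5.2, -2.1, 0.5], "yaw": 0}
    - {"claw": 1, "travel": [-5.2, -2.1, 0.5], "yaw": 0}
    - {"claw": 1, "travel": [-5.2, -2.1, 0.5], "yaw": 0}
    - {"claw": 1, "travel": [-5.2, -2.1, 0.5], "yaw": 0}
    - {"claw": 1, "travel": [0, 0, 0], "yaw": 0.16}
    - {"claw": 1, "travel": [0, 0, 0], "yaw": 0.16}
    - {"claw": 1, "travel": [0, 0, 0], "yaw": 0.16}
    - {"claw": 1, "travel": [0, 0, 0], "yaw": 0.16}
    - {"claw": 1, "travel": [0, 0, 0], "yaw": 0.16}
    - {"claw": 1, "travel": [0, 0, 0], "yaw": 0}

```text
time: 3.45
eef_pos: [511.5, 309.5, 235.1]
tool_rot: [[-0.494, -0.87, 0.003], [-0.87, 0.493, -0.011], [0.008, -0.008, -1.0]]
ft_force: [1.0, 0.9, 0.5]
width: 0.998
```

```bash
python3 - <<'E'
from h import *
p,d,c=snap('wrist','w3.npz')
P=pts(c,d); h=P[...,2]; ok=(d>50)&(d<900)&(np.hypot(P[...,0]-485,P[...,1]-326)<70)
m=ok&(h>41)&(h<48); k=np.array(P[m][:,:2],np.float32); print(len(k),cv2.minEnclosingCircle(k),np.median(P[m],0))
m=ok&(h>6)&(h<14); k=np.array(P[m][:,:2],np.float32); print(len(k),cv2.minEnclosingCircle(k))
u,v=proj(c,(485,326,44)); print(u,v); u,v=int(u),int(v)
save('w3.png',p)
E
```

```text
834 ((485.845703125, 329.1106262207031), 20.829919815063477) [486.74500095 328.59614762  44.31956789]
4309 ((485.51153564453125, 329.11767578125), 54.93808364868164)
314.6124526831985 210.28916670118875
```

View pics/w3.png

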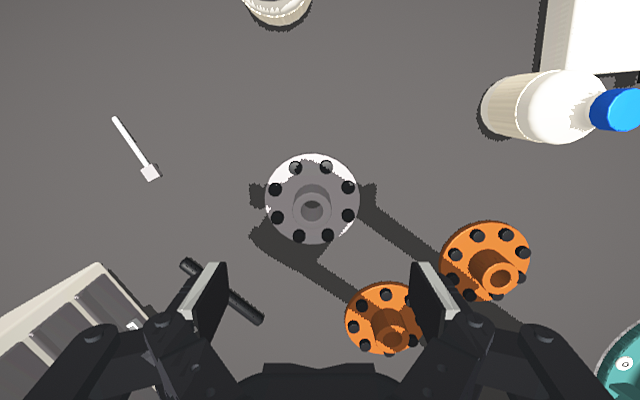

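The carrier's hub is at (312,200) with its bore at (312,210). The hub and disc circles both give (485.7, 329.1).

>>> drive_tool:
  series:
    - {"claw": 1, "travel": [-0.1, 1.1, 4.0], "yaw": 0}
    - {"claw": 1, "travel": [-0.1, 1.1, 4.0], "yaw": 0}
    - {"claw": 1, "travel": [-0.1, 1.1, 4.0], "yaw": 0}
    - {"claw": 1, "travel": [-0.1, 0, 3.0], "yaw": 0}
    - {"claw": 1, "travel": [0, 0, 0], "yaw": 0}

```text
time: 4.12
eef_pos: [490.6, 324.1, 82.2]
tool_rot: [[-0.482, -0.876, 0.009], [-0.876, 0.482, -0.011], [0.005, -0.013, -1.0]]
ft_force: [-0.0, -0.1, 0.3]
width: 0.999
```

```bash
python3 - <<'E'
from h import *
mv([485.7,329.1,47],np.radians(-115.7))
E
```

```text
t 4.125 travel cm [-0.22  0.71  3.51] yaw -0.055 yawnow -2.073971186230926
```

>>> drive_tool:
  series:
    - {"claw": 1, "travel": [-0.2, 0.7, 1.0], "yaw": -0.05}
    - {"claw": 1, "travel": [0, 0, 1.2], "yaw": 0}
    - {"claw": 1, "travel": [0, 0, 1.2], "yaw": 0}
    - {"claw": 1, "travel": [0, 0, 0], "yaw": 0}

```text
time: 4.62
eef_pos: [490.0, 328.6, 50.3]
tool_rot: [[-0.436, -0.9, 0.014], [-0.9, 0.436, -0.008], [0.002, -0.016, -1.0]]
ft_force: [0.2, 0.2, -0.5]
width: 0.997
```

```bash
python3 - <<'E'
from h import *
mv([485.7,329.1,47],np.radians(-115.7))
E
```

```text
t 4.625 travel cm [0.14 0.41 0.32] yaw -0.002 yawnow -2.0216772557753035
```

>>> drive_tool:
  series:
    - {"claw": 1, "travel": [0.15, 0.45, 0.3], "yaw": 0}
    - {"claw": 1, "travel": [0, 0, 0], "yaw": 0}
    - {"claw": 0, "travel": [0, 0, 0], "yaw": 0}
    - {"claw": 0, "travel": [0, 0, 0], "yaw": 0}
    - {"claw": 0, "travel": [0, 0, 0], "yaw": 0}
    - {"claw": 0, "travel": [0, 0, 0], "yaw": 0}
    - {"claw": 0, "travel": [0, 0, 0], "yaw": 0}
    - {"claw": 0, "travel": [0, 0, 0], "yaw": 0}

```text
time: 5.62
eef_pos: [486.0, 329.6, 48.7]
tool_rot: [[-0.436, -0.9, 0.016], [-0.9, 0.436, -0.007], [-0.0, -0.018, -1.0]]
ft_force: [0.2, 0.0, 0.6]
width: 0.467
```

```bash
python3 - <<'E'
from h import *
s=readout.state(); print(s['eef_pos'],s['ft_force'],s['ft_torque'],s['width'])
mv([485.7,329.1,240])
E
```

```text
[486.00468453 329.60201515  48.73679789] [0.23374703 0.01159725 0.57792261] [-0.03516295  0.03222631  0.02549956] 0.46667280855213256
t 5.625 travel cm [  0.05  -0.33 -19.12] yawnow -2.021940913341154
```

>>> drive_tool:
  series:
    - {"claw": 0, "travel": [0, 0, -2.5], "yaw": 0}
    - {"claw": 0, "travel": [0, 0, -4.5], "yaw": 0}
    - {"claw": 0, "travel": [0, 0, -4.5], "yaw": 0}
    - {"claw": 0, "travel": [0, 0, -4.5], "yaw": 0}
    - {"claw": 0, "travel": [0, 0, -3.5], "yaw": 0}
    - {"claw": 0, "travel": [2.5, -1.5, 0], "yaw": 0}
    - {"claw": 0, "travel": [4.4, -2.7, 0], "yaw": 0}
    - {"claw": 0, "travel": [4.4, -2.7, 0], "yaw": 0}
    - {"claw": 0, "travel": [4.4, -2.7, 0], "yaw": 0}
    - {"claw": 0, "travel": [4.4, -2.7, 0], "yaw": 0}
    - {"claw": 0, "travel": [4.4, -2.7, 0], "yaw": 0}
    - {"claw": 0, "travel": [4.4, -2.7, 0], "yaw": 0}
    - {"claw": 0, "travel": [2, -1, 0], "yaw": 0}
    - {"claw": 0, "travel": [0, 0, 0], "yaw": 0}
    - {"claw": 0, "travel": [0, 0, 0], "yaw": 0}

```text
time: 7.5
eef_pos: [513.1, -39.2, 247.5]
tool_rot: [[-0.434, -0.901, 0.005], [-0.901, 0.434, -0.01], [0.006, -0.009, -1.0]]
ft_force: [0.4, 0.0, -2.7]
width: 0.471
```

```bash
python3 - <<'E'
from h import *
s=readout.state(); print(s['width'],s['ft_force'])
mv([519.5,-29.7,200],np.radians(-115.7))
p,d,c=snap('wrist','w4.npz'); save('w4.png',p)
pt,dt,ct=snap('top','t4.npz'); pc,dc,cc=snap('scene','s4.npz')
ts=cv2.resize(pt[150:240,290:380],(400,400),interpolation=2); u,v=map(int,proj(cc,(519,-30,150)));print(u,v)
ss=cv2.resize(pc[v-50:v+50,u-50:u+50],(400,400),interpolation=2); save('m4.png',np.hstack([ts,ss]))
E
```

```text
0.47072109502431686 [ 4.04435434e-01  1.36408127e-03 -2.72708272e+00]
t 7.5 travel cm [-1.16 -0.12  4.75] yaw -0.001 yawnow -2.019947811387226
305 187
```

View pics/w4.png

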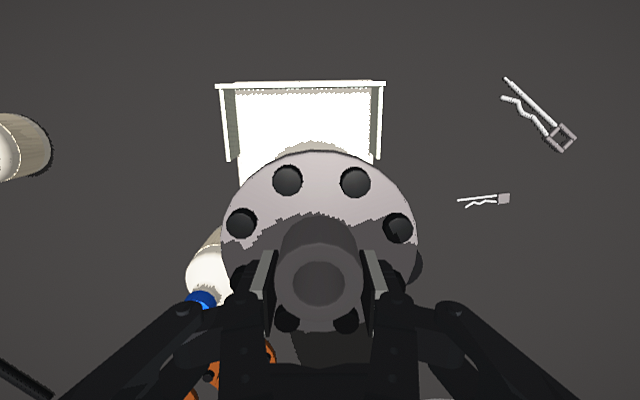

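The carrier is held upright with its hub centred near (318,280). The guard's back wall runs from (216,86) to (385,83), which gives the drive frame a second time.

```bash
python3 - <<'E'
from h import *
s=readout.state()
p,d,c=load('w4.npz'); P=pts(c,d)
a,b=ray(c,216,86,100),ray(c,385.5,82.5,100); print('guard ends',a,b,np.linalg.norm(a-b))
yd=(a-b)/np.linalg.norm(a-b); yaw=np.arctan2(-yd[0],yd[1]); print('yaw',np.degrees(yaw),'spindle from guard',(a+b)/2-89*np.array([np.cos(yaw),np.sin(yaw),0]))
p2,d2,c2=load('w2.npz'); print('spindle w2',ray(c2,301.5,123.6,126))
# two-view: spindle top in top cam (initial) via height
m=(d>50)&(d<400); 
ez=s['eef_pos'][2]
q=P[m&(np.hypot(P[...,0]-s['eef_pos'][0],P[...,1]-s['eef_pos'][1])<80)]
hs=np.histogram(q[:,2],np.arange(ez-80,ez+20,4)); print(list(zip(hs[1].round(),hs[0])))
hub=m&(abs(P[...,2]-(ez-48.7+44))<4)&(np.hypot(P[...,0]-s['eef_pos'][0],P[...,1]-s['eef_pos'][1])<24); print('hub',cv2.minEnclosingCircle(np.array(P[hub][:,:2],np.float32)),np.median(P[hub],0))
disc=m&(abs(P[...,2]-(ez-48.7+10))<5); print('disc z',np.median(P[disc],0),s['eef_pos'])
q=P[disc]; A=np.c_[q[:,:2]-q[:,:2].mean(0),np.ones(len(q))]; print('tilt',np.linalg.lstsq(A,q[:,2],rcond=None)[0][:2])
E
```

```text
guard ends [627.91844567  -6.50977377 100.        ] [ 572.09049314 -128.6482879   100.        ] 134.2928773882051
yaw -24.564533995150402 spindle from guard [519.05953793 -30.58013803 100.        ]
spindle w2 [519.49568845 -30.25952236 126.        ]
[(np.float64(168.0), np.int64(0)), (np.float64(172.0), np.int64(0)), (np.float64(176.0), np.int64(0)), (np.float64(180.0), np.int64(0)), (np.float64(184.0), np.int64(0)), (np.float64(188.0), np.int64(0)), (np.float64(192.0), np.int64(0)), (np.float64(196.0), np.int64(2)), (np.float64(200.0), np.int64(134)), (np.float64(204.0), np.int64(771)), (np.float64(208.0), np.int64(12260)), (np.float64(212.0), np.int64(686)), (np.float64(216.0), np.int64(4120)), (np.float64(220.0), np.int64(396)), (np.float64(224.0), np.int64(443)), (np.float64(228.0), np.int64(582)), (np.float64(232.0), np.int64(714)), (np.float64(236.0), np.int64(818)), (np.float64(240.0), np.int64(4147)), (np.float64(244.0), np.int64(851)), (np.float64(248.0), np.int64(444)), (np.float64(252.0), np.int64(481)), (np.float64(256.0), np.int64(374)), (np.float64(260.0), np.int64(820))]
hub ((513.5169677734375, -38.81533432006836), 23.85585594177246) [514.8949009  -40.65794169 242.95492648]
disc z [533.66149968 -53.79722879 209.00032038] [513.34116774 -38.70979526 247.74145565]
tilt [-0.01520163 -0.00140917]
```

View pics/m4.png

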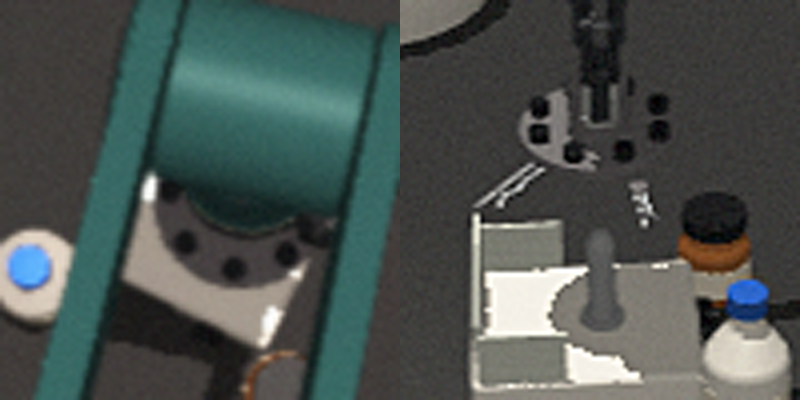

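```bash
python3 - <<'E'
from h import *
mv([519.6,-29.9,184],np.radians(-115))
E
```

```text
t 7.65 travel cm [-1.11 -0.12  6.37] yaw -0.011 yawnow -2.018416631519254
```

>>> drive_tool:
  series:
    - {"claw": 0, "travel": [-1.1, -0.1, 1.0], "yaw": 0}
    - {"claw": 0, "travel": [0, 0, 2.4], "yaw": 0}
    - {"claw": 0, "travel": [0, 0, 2.4], "yaw": 0}
    - {"claw": 0, "travel": [0, 0, 0], "yaw": 0}
    - {"claw": 0, "travel": [0, 0, 0], "yaw": 0}

```text
time: 8.28
eef_pos: [521.2, -24.1, 187.4]
tool_rot: [[-0.428, -0.904, 0.008], [-0.904, 0.428, -0.009], [0.005, -0.011, -1.0]]
ft_force: [0.4, -0.0, -2.1]
width: 0.471
```

```bash
python3 - <<'E'
from h import *
s=readout.state(); print(s['eef_pos'],s['tool_rot'][:,2],s['ft_force'])
mv([519.6,-29.9,168],np.radians(-115))
E
```

```text
[521.18368185 -24.07220139 187.38970305] [ 0.00760281 -0.00862086 -0.99993394] [ 0.39993227 -0.0216245  -2.132938  ]
t 8.275 travel cm [ 0.59 -0.09  1.94] yaw -0.006 yawnow -2.0133861246765745
```

>>> drive_tool:
  series:
    - {"claw": 0, "travel": [0.5, -0.1, 0], "yaw": 0}
    - {"claw": 0, "travel": [0, 0, 0], "yaw": 0}
    - {"claw": 0, "travel": [0, 0, 0], "yaw": 0}

```text
time: 8.65
eef_pos: [521.2, -29.3, 189.4]
tool_rot: [[-0.428, -0.904, 0.011], [-0.904, 0.428, -0.009], [0.004, -0.014, -1.0]]
ft_force: [0.6, 0.4, -2.3]
width: 0.469
```

```bash
python3 - <<'E'
from h import *
s=readout.state(); print(s['eef_pos'],s['tool_rot'][:,2],s['ft_force'])
mv([519.6,-29.9,168],np.radians(-115))
E
```

```text
[521.24612398 -29.31279626 189.38258874] [ 0.01119968 -0.0092627  -0.99989438] [ 0.56190718  0.39445064 -2.33679591]
t 8.65 travel cm [0.12 0.15 2.14] yaw -0.006 yawnow -2.01315189969539
```

>>> drive_tool:
  series:
    - {"claw": 0, "travel": [0.1, 0.15, 0.5], "yaw": 0}
    - {"claw": 0, "travel": [0, 0, 0.8], "yaw": 0}
    - {"claw": 0, "travel": [0, 0, 0.8], "yaw": 0}
    - {"claw": 0, "travel": [0, 0, 0], "yaw": 0}
    - {"claw": 0, "travel": [0, 0, 0], "yaw": 0}

```text
time: 9.28
eef_pos: [519.4, -29.9, 166.7]
tool_rot: [[-0.429, -0.903, 0.011], [-0.904, 0.428, -0.009], [0.004, -0.014, -1.0]]
ft_force: [1.1, -0.3, -1.3]
width: 0.471
```

```bash
python3 - <<'E'
from h import *
s=readout.state(); print(s['eef_pos'],s['tool_rot'][:,2],s['ft_force'])
mv([519.6,-29.9,105],np.radians(-115))
p,d,c=snap('wrist','w5.npz'); g=p[180:380,220:420]
pc,dc,cc=snap('scene','s5.npz');u,v=map(int,proj(cc,(519,-30,130)))
save('m5.png',np.hstack([cv2.resize(g,(400,400)),cv2.resize(pc[v-40:v+40,u-40:u+40],(400,400),interpolation=2)]))
E
```

```text
[519.35722845 -29.94683314 166.71014796] [ 0.01077165 -0.00913981 -0.99990021] [ 1.08121307 -0.25727695 -1.28722763]
t 9.275 travel cm [-0.04  0.06  6.17] yaw -0.007 yawnow -2.0136582826172336
```

View pics/m5.png

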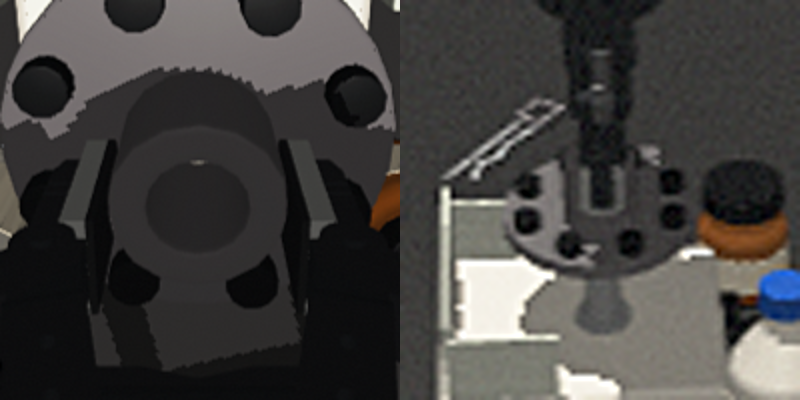

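The scene crop shows the carrier over the spindle, and its underside is at about z 118, so the tapered tip is already in the bore. Forces are low, so I keep lowering.

>>> drive_tool:
  series:
    - {"claw": 0, "travel": [0, 0, 0.7], "yaw": 0}
    - {"claw": 0, "travel": [0, 0.05, 0.7], "yaw": 0}
    - {"claw": 0, "travel": [0, 0, 0.7], "yaw": 0}
    - {"claw": 0, "travel": [0, 0, 0], "yaw": 0}
    - {"claw": 0, "travel": [0, 0, 0], "yaw": 0}

```text
time: 10.0
eef_pos: [519.3, -29.5, 144.4]
tool_rot: [[-0.429, -0.903, 0.011], [-0.903, 0.429, -0.009], [0.003, -0.014, -1.0]]
ft_force: [0.5, 0.7, -3.9]
width: 0.468
```

```bash
python3 - <<'E'
from h import *
s=readout.state(); print(s['eef_pos'],s['tool_rot'][:,2],s['ft_force'],s['ft_torque'])
mv([519.6,-29.9,105],np.radians(-115))
E
```

```text
[519.28206547 -29.51212915 144.43864552] [ 0.01123374 -0.00855769 -0.99990028] [ 0.51161578  0.74863777 -3.91138879] [ 0.14974503  0.01103997 -0.00282085]
t 10.0 travel cm [0.01 0.01 3.94] yaw -0.007 yawnow -2.013751663679926
```

Now past the taper (underside about z 96) with almost no side force. I lower it to just above the flange.

>>> drive_tool:
  series:
    - {"claw": 0, "travel": [0, 0, 0.9], "yaw": 0}
    - {"claw": 0, "travel": [0, 0, 0.9], "yaw": 0}
    - {"claw": 0, "travel": [0, 0, 0.9], "yaw": 0}
    - {"claw": 0, "travel": [0, 0, 0.6], "yaw": 0}
    - {"claw": 0, "travel": [0, 0, 0], "yaw": 0}
    - {"claw": 0, "travel": [0, 0, 0], "yaw": 0}

```text
time: 10.75
eef_pos: [519.6, -29.8, 108.9]
tool_rot: [[-0.429, -0.903, 0.011], [-0.903, 0.429, -0.008], [0.003, -0.013, -1.0]]
ft_force: [-0.3, 0.6, -3.7]
width: 0.469
```

```bash
python3 - <<'E'
from h import *
s=readout.state(); print(s['eef_pos'],s['tool_rot'][:,2],s['ft_force'],s['ft_torque'])
mv([519.6,-29.9,105],np.radians(-115))
E
```

```text
[519.6432528  -29.76963015 108.87423922] [ 0.01084989 -0.00841685 -0.99990571] [-0.3356809   0.62620751 -3.65753262] [ 0.17417473 -0.08288539 -0.0016876 ]
t 10.75 travel cm [0.01 0.   0.39] yaw -0.007 yawnow -2.0137720964675645
```

>>> drive_tool:
  series:
    - {"claw": 0, "travel": [0, 0, 0.35], "yaw": 0}
    - {"claw": 0, "travel": [0, 0, 0], "yaw": 0}
    - {"claw": 0.75, "travel": [0, 0, 0], "yaw": 0}
    - {"claw": 0.75, "travel": [0, 0, 0], "yaw": 0}
    - {"claw": 0.75, "travel": [0, 0, 0], "yaw": 0}
    - {"claw": 0.75, "travel": [0, 0, -1.5], "yaw": 0}
    - {"claw": 0.75, "travel": [0, 0, -3], "yaw": 0}
    - {"claw": 0.75, "travel": [0, 0, -4.5], "yaw": 0}
    - {"claw": 0.75, "travel": [0, 0, -4.5], "yaw": 0}
    - {"claw": 0.75, "travel": [0, 0, -2], "yaw": 0}
    - {"claw": 0.75, "travel": [0, 0, 0], "yaw": 0}

```text
time: 12.12
eef_pos: [519.3, -29.0, 271.8]
tool_rot: [[-0.428, -0.903, 0.019], [-0.904, 0.428, -0.011], [0.002, -0.021, -1.0]]
ft_force: [0.7, -0.2, -0.5]
width: 0.75
```

```bash
python3 - <<'E'
from h import *
s=readout.state(); print(s['eef_pos'],s['width'])
p,d,c=snap('wrist','w6.npz'); P=pts(c,d); r=np.hypot(P[...,0]-519.4,P[...,1]+30.3); ok=(d>50)&(d<600)
m=ok&(r<60)&(abs(P[...,2]-66)<6); q=P[m]; print('disc',cv2.minEnclosingCircle(np.array(q[:,:2],np.float32)),np.median(q,0))
A=np.c_[q[:,:2]-q[:,:2].mean(0),np.ones(len(q))]; print('tilt',np.linalg.lstsq(A,q[:,2],rcond=None)[0])
m=ok&(r<25)&(abs(P[...,2]-100)<4); print('hub',np.median(P[m],0),cv2.minEnclosingCircle(np.array(P[m][:,:2],np.float32)))
m=ok&(r<14)&(P[...,2]>118); print('spindle',m.sum(),P[m].mean(0))
a,b=proj(c,(519.4,-30.3,105)); a,b=int(a),int(b); print(a,b)
save('w6.png',p[max(b-100,0):b+100,a-130:a+130],3)
mv([425,-305,100],np.radians(23.3-90))
E
```

```text
[519.31765421 -28.9651338  271.83488703] 0.7502205296289116
disc ((519.244140625, -31.149221420288086), 54.90034103393555) [529.33788302 -37.46125501  66.47757517]
tilt [-3.33073193e-03  2.65385544e-05  6.65168802e+01]
hub [524.76297053 -34.46217614 100.37573772] ((519.3234252929688, -31.023826599121094), 21.039491653442383)
spindle 3365 [526.03060449 -33.46680576 305.05694292]
318 189
t 12.175 travel cm [28.94 -3.   17.2 ] yaw -0.849 yawnow -2.0134395550070687
```

View pics/w6.png

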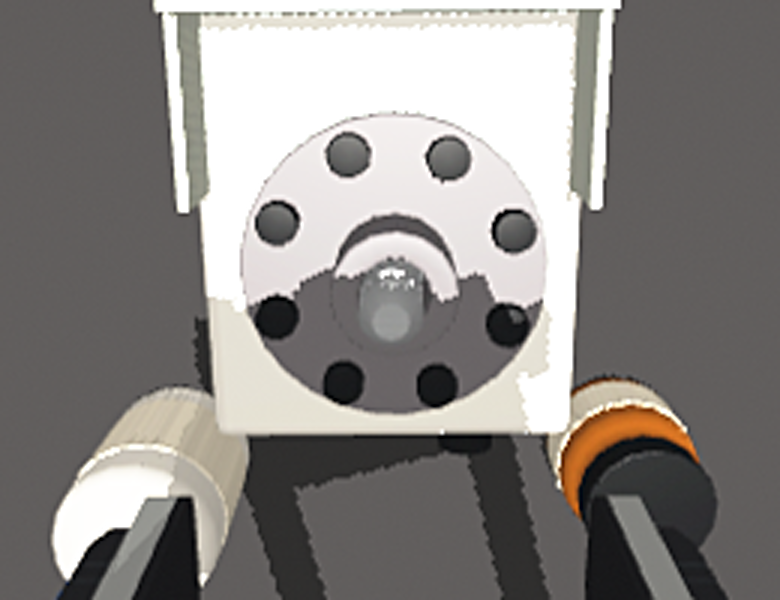

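The carrier is seated: disc top at z 66.5 (66 expected), tilt under 0.004, and centre about 1 mm from the spindle. The spindle tip is at crop (392,323), and the guard is parallel to the image rows, which puts the drive yaw near -25.3°. On to the clip.

>>> drive_tool:
  series:
    - {"claw": 0.75, "travel": [0, 0, 0], "yaw": -0.17}
    - {"claw": 0.75, "travel": [0, 0, 0], "yaw": -0.17}
    - {"claw": 0.75, "travel": [0, 0, 0], "yaw": -0.17}
    - {"claw": 0.75, "travel": [0, 0, 0], "yaw": -0.17}
    - {"claw": 0.75, "travel": [0, 0, 0], "yaw": -0.17}
    - {"claw": 0.75, "travel": [0, 0, 0], "yaw": 0}
    - {"claw": 0.75, "travel": [3.6, 3.2, 1.7], "yaw": 0}
    - {"claw": 0.75, "travel": [3.6, 3.2, 1.7], "yaw": 0}
    - {"claw": 0.75, "travel": [3.6, 3.2, 1.7], "yaw": 0}
    - {"claw": 0.75, "travel": [3.6, 3.2, 1.7], "yaw": 0}
    - {"claw": 0.75, "travel": [3.6, 3.2, 1.7], "yaw": 0}
    - {"claw": 0.75, "travel": [3.6, 3.2, 1.7], "yaw": 0}
    - {"claw": 0.75, "travel": [0, 0, 0], "yaw": 0}
    - {"claw": 0.75, "travel": [0, 0, 0], "yaw": 0}

```text
time: 13.92
eef_pos: [423.5, -310.1, 155.1]
tool_rot: [[0.393, -0.92, -0.001], [-0.92, -0.393, -0.002], [0.002, 0.002, -1.0]]
ft_force: [-0.1, 1.1, -0.5]
width: 0.746
```

```bash
python3 - <<'E'
from h import *
p,d,c=load('w6.npz'); print('spindle w6',ray(c,318.7,196.7,126))
s=readout.state(); print(s['time'],s['eef_pos'],s['tool_rot'].round(3).tolist(),s['width'])
p,d,c=snap('wrist','w7.npz')
us=[proj(c,q) for q in ((516,-267,2.5),(427,-305,4))]; print(us)
u0=int(min(a[0] for a in us))-50; v0=int(min(a[1] for a in us))-40; u0=max(u0,0);v0=max(v0,0)
print(u0,v0); save('w7.png',p[v0:v0+200,u0:u0+200],3)
E
```

```text
spindle w6 [518.37376215 -30.04794385 126.        ]
13.925 [ 423.54138963 -310.05640793  155.05636271] [[0.393, -0.92, -0.001], [-0.92, -0.393, -0.002], [0.002, 0.002, -1.0]] 0.7456661307848724
[(np.float64(313.93086327922737), np.float64(66.59309611100531)), (np.float64(314.32306189007187), np.float64(184.97573619192633))]
263 26
```

View pics/w7.png

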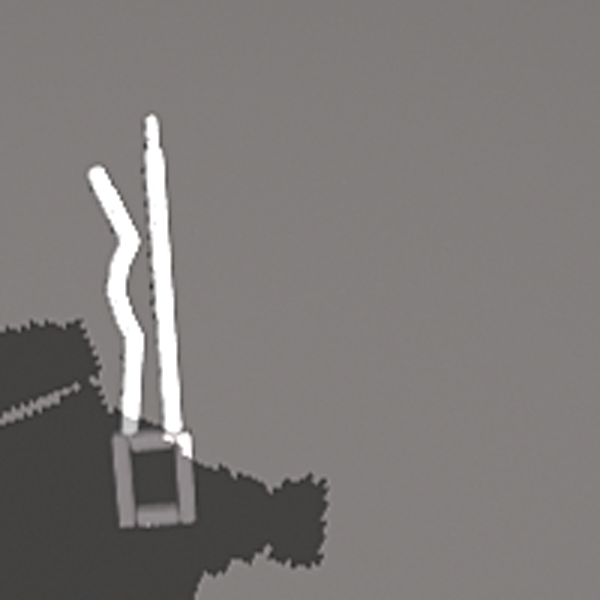

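The clip is sharp here: tip at crop (151,116), straight leg down to (173,430), loop frame from (116,435) to (195,523) with its centre at (154,479).

```bash
python3 - <<'E'
from h import *
p,d,c=load('w7.npz'); f=lambda u,v,z: ray(c,263+u/3,26+v/3,z)
tip,base=f(151.5,116,2.5),f(173,425,2.5); e=(tip-base)/np.linalg.norm(tip-base); yaw=np.arctan2(e[1],e[0]); print(tip,base,np.linalg.norm(tip-base),np.degrees(yaw))
n=np.array([-e[1],e[0],0]); print('loop from tip',tip-98*e+6.5*n,'loop seen',f(156,479.5,8))
P=pts(c,d); pr=(P-tip)@np.c_[e,n]; m=(abs(pr[...,0]+98)<20)&(abs(pr[...,1]-6.5)<18)&(P[...,2]>5.5)&(P[...,2]<12); q=P[m]; print(m.sum(),cv2.minAreaRect(np.array(q[:,:2],np.float32)),np.median(q[:,2]))
L=tip-98*e+6.5*n
mv([L[0],L[1],60],yaw-np.pi/2)
E
```

```text
[ 517.15923465 -266.14076792    2.5       ] [ 443.23967807 -304.13405777    2.5       ] 83.11191802842255 27.202328725018294
loop from tip [ 427.02687931 -305.15882171    2.5       ] loop seen [ 427.57122575 -305.44322401    8.        ]
549 ((429.6171569824219, -303.4563903808594), (33.515506744384766, 22.99846076965332), 27.50712013244629) 8.155662093621395
t 13.975 travel cm [-0.33 -0.51  9.52] yaw -0.07 yawnow -1.1661485695381149
```

>>> drive_tool:
  series:
    - {"claw": 0.5, "travel": [-0.3, -0.5, 2.5], "yaw": -0.07}
    - {"claw": 0.5, "travel": [0, 0, 3.5], "yaw": 0}
    - {"claw": 0.5, "travel": [0, 0, 3.5], "yaw": 0}
    - {"claw": 0.5, "travel": [0, 0, 0], "yaw": 0}
    - {"claw": 0.5, "travel": [0, 0, 0], "yaw": 0}

```text
time: 14.6
eef_pos: [431.7, -301.1, 61.9]
tool_rot: [[0.462, -0.887, 0.004], [-0.887, -0.462, -0.006], [0.007, -0.001, -1.0]]
ft_force: [0.1, 0.6, -0.4]
width: 0.503
```

```bash
python3 - <<'E'
from h import *
s=readout.state(); print(s['eef_pos'],s['tool_rot'].round(3).tolist(),s['ft_force'])
mv([427.3,-305.3,26],np.radians(27.2-90))
E
```

```text
[ 431.7294604  -301.05485467   61.88490677] [[0.462, -0.887, 0.004], [-0.887, -0.462, -0.006], [0.007, -0.001, -1.0]] [ 0.13702589  0.60798878 -0.4209136 ]
t 14.6 travel cm [0.15 0.59 3.59] yaw 0.005 yawnow -1.0907256574851223
```

>>> drive_tool:
  series:
    - {"claw": 0.5, "travel": [0.15, 0.6, 0.8], "yaw": 0}
    - {"claw": 0.5, "travel": [0, 0, 0.9], "yaw": 0}
    - {"claw": 0.5, "travel": [0, 0, 0.8], "yaw": 0}
    - {"claw": 0.5, "travel": [0, 0, 0], "yaw": 0}
    - {"claw": 0.5, "travel": [0, 0, 0], "yaw": 0}

```text
time: 15.22
eef_pos: [428.6, -306.9, 38.2]
tool_rot: [[0.462, -0.887, 0.008], [-0.887, -0.462, -0.01], [0.012, -0.003, -1.0]]
ft_force: [0.0, -0.3, -0.4]
width: 0.5
```

```bash
python3 - <<'E'
from h import *
s=readout.state(); print(s['tool_rot'][:,2],s['ft_force'])
mv([427.3,-305.3,26],np.radians(27.2-90))
E
```

```text
[ 0.00817621 -0.00957162 -0.99992076] [ 0.03288825 -0.31073627 -0.38835708]
t 15.225 travel cm [-0.21  0.05  1.22] yaw 0.005 yawnow -1.091053113976826
```

>>> drive_tool:
  series:
    - {"claw": 0.5, "travel": [-0.2, 0, 0.3], "yaw": 0}
    - {"claw": 0.5, "travel": [0, 0, 0.4], "yaw": 0}
    - {"claw": 0.5, "travel": [0, 0, 0.4], "yaw": 0}
    - {"claw": 0.5, "travel": [0, 0, 0], "yaw": 0}
    - {"claw": 0.5, "travel": [0, 0, 0], "yaw": 0}

```text
time: 15.85
eef_pos: [427.8, -305.1, 26.6]
tool_rot: [[0.462, -0.887, 0.008], [-0.887, -0.462, -0.01], [0.013, -0.003, -1.0]]
ft_force: [-0.1, -0.4, 0.5]
width: 0.501
```

```bash
python3 - <<'E'
from h import *
s=readout.state(); print(s['tool_rot'][:,2],s['ft_force'])
mv([427.3,-305.3,26],np.radians(27.2-90))
E
```

```text
[ 0.00835102 -0.0097726  -0.99991737] [-0.09953042 -0.37848507  0.53912448]
t 15.85 travel cm [-0.01  0.06  0.06] yaw 0.005 yawnow -1.0909817467762024
```

>>> drive_tool:
  series:
    - {"claw": 0, "travel": [0, 0, 0], "yaw": 0}
    - {"claw": 0, "travel": [0, 0, 0], "yaw": 0}
    - {"claw": 0, "travel": [0, 0, 0], "yaw": 0}
    - {"claw": 0, "travel": [0, 0, 0], "yaw": 0}
    - {"claw": 0, "travel": [0, 0, 0], "yaw": 0}
    - {"claw": 0, "travel": [0, 0, 0], "yaw": 0}

```text
time: 16.6
eef_pos: [427.9, -305.2, 26.9]
tool_rot: [[0.462, -0.887, 0.009], [-0.887, -0.462, -0.01], [0.013, -0.003, -1.0]]
ft_force: [0.3, -0.0, 1.6]
width: 0.241
```

```bash
python3 - <<'E'
from h import *
s=readout.state(); print(s['time'],s['eef_pos'],s['tool_rot'][:,2],s['ft_force'],s['width']*85)
p,d,c=snap('wrist','w8.npz')
E
```

```text
16.6 [ 427.91507328 -305.22100125   26.94367238] [ 0.00866276 -0.01005214 -0.99991195] [ 0.31726358 -0.014041    1.63234355] 20.463979110160352
```

>>> drive_tool:
  series:
    - {"claw": 0, "travel": [0, 0, -2], "yaw": 0}
    - {"claw": 0, "travel": [0, 0, -4.5], "yaw": 0}
    - {"claw": 0, "travel": [0, 0, -4.5], "yaw": 0}
    - {"claw": 0, "travel": [0, 0, -4.5], "yaw": 0}
    - {"claw": 0, "travel": [0, 0, -1.5], "yaw": 0}
    - {"claw": 0, "travel": [0, 0, 0], "yaw": 0.153}
    - {"claw": 0, "travel": [0, 0, 0], "yaw": 0.153}
    - {"claw": 0, "travel": [0, 0, 0], "yaw": 0.153}
    - {"claw": 0, "travel": [0, 0, 0], "yaw": 0.153}
    - {"claw": 0, "travel": [0, 0, 0], "yaw": 0.153}
    - {"claw": 0, "travel": [0, 0, 0], "yaw": 0.153}
    - {"claw": 0, "travel": [0, 0, 0], "yaw": 0}

```text
time: 18.15
eef_pos: [425.1, -302.4, 201.7]
tool_rot: [[-0.45, -0.893, 0.007], [-0.893, 0.45, -0.009], [0.005, -0.01, -1.0]]
ft_force: [-0.3, -0.1, -1.2]
width: 0.243
```

```bash
python3 - <<'E'
from h import *
s=readout.state(); print(s['time'],s['eef_pos'],s['tool_rot'].round(3).tolist(),s['ft_force'],s['width']*85)
mv([416.9,25.1,205],np.radians(-115.3))
p,d,c=snap('wrist','w9.npz'); save('w9.png',p)
E
```

```text
18.15 [ 425.1151929  -302.39013793  201.67079263] [[-0.45, -0.893, 0.007], [-0.893, 0.45, -0.009], [0.005, -0.01, -1.0]] [-0.32454996 -0.13248364 -1.16325123] 20.63741998834278
t 18.15 travel cm [-28.88  15.46  -0.62] yaw -0.025 yawnow -2.0373097758241565
```

```bash
cat >> h.py <<'E'
def clipfit(f,s,tz=24.4,show=False):
    p,d,c=load(f); T=s['tool_rot']; Q=(pts(c,d)-s['eef_pos'])@T
    m=(d>50)&(abs(Q[...,0])<40)&(Q[...,1]<-22)&(Q[...,1]>-115)&(abs(Q[...,2]-tz)<10)
    n,lab,st,_=cv2.connectedComponentsWithStats(m.astype(np.uint8)); k=1+np.argmax(st[1:,4]); m=lab==k
    # straight leg: edge with clip -y = tool +x ; per-row masks in pixels
    v,u=np.nonzero(m); C=[]
    for r in np.unique(v):
        uu=np.sort(u[v==r]); g=np.split(uu,np.nonzero(np.diff(uu)>1)[0]+1); C.append((r,g[-1].mean(),len(g[-1]),g[0].mean(),len(g)))
    o=T.T@(-c[1].T@c[2]-s['eef_pos']); 
    def tr(a,b,zz):
        w=(ray(c,a,b,0)-(-c[1].T@c[2])); w=T.T@w; return o+w*(zz-o[2])/w[2]
    L=np.array([tr(a,r,tz) for r,a,l,_,k in C]); return m,np.array(C),L,np.median(Q[m],0)
E
python3 - <<'E'
from h import *
s=readout.state(); m,C,L,med=clipfit('w9.npz',s); print(m.sum(),med)
for a,b in list(zip(C,L))[::6]: print(a.round(1),b.round(1))
print(C[-1],L[0])
p,d,c=load('w9.npz'); Q=(pts(c,d)-s['eef_pos'])@s['tool_rot']
v,u=np.nonzero(m)
for lo in range(-110,-20,15):
    k=m&(Q[...,1]>lo)&(Q[...,1]<lo+15); print(lo,k.sum(),np.median(Q[k],0) if k.any() else '')
E
```

```text
1839 [  6.86899558 -62.78696549  22.45410119]
[ 52. 333.   3. 333.   1.] [  6.8 -97.8  24.4]
[ 58. 333.   7. 333.   1.] [  6.9 -95.5  24.4]
[ 64. 333.   7. 333.   1.] [  6.9 -93.2  24.4]
[ 70. 333.   7. 333.   1.] [  6.9 -90.9  24.4]
[ 76. 338.   1. 332.   2.] [  9.1 -88.6  24.4]
[ 82.  332.5  12.  332.5   1. ] [  6.8 -86.2  24.4]
[ 88.  332.5  12.  332.5   1. ] [  6.8 -83.9  24.4]
[ 94.  332.5  12.  332.5   1. ] [  6.8 -81.4  24.4]
[100.  332.5  12.  332.5   1. ] [  6.9 -79.   24.4]
[106.  332.5  12.  332.5   1. ] [  6.9 -76.5  24.4]
[112.  332.5  12.  332.5   1. ] [  6.9 -74.   24.4]
[118.  332.5  12.  332.5   1. ] [  7.  -71.5  24.4]
[124.  332.5  12.  332.5   1. ] [  7.  -68.9  24.4]
[130.  332.5  12.  332.5   1. ] [  7.1 -66.3  24.4]
[136. 332.  11. 332.   1.] [  6.9 -63.7  24.4]
[142. 332.  11. 332.   1.] [  6.9 -61.1  24.4]
[148. 332.  11. 332.   1.] [  6.9 -58.4  24.4]
[154. 332.  11. 332.   1.] [  7.  -55.7  24.4]
[160. 332.  11. 332.   1.] [  7.  -52.9  24.4]
[166. 332.  11. 332.   1.] [  7.  -50.1  24.4]
[172. 332.  11. 332.   1.] [  7.1 -47.3  24.4]
[178. 332.  11. 332.   1.] [  7.1 -44.5  24.4]
[184. 332.  11. 332.   1.] [  7.2 -41.6  24.4]
[190. 332.  11. 332.   1.] [  7.2 -38.7  24.4]
[196. 332.  11. 332.   1.] [  7.2 -35.7  24.4]
[202. 332.  11. 332.   1.] [  7.3 -32.7  24.4]
[208.  331.5  10.  331.5   1. ] [  7.1 -29.7  24.4]
[214.  331.5  10.  331.5   1. ] [  7.1 -26.6  24.4]
[220.  331.5  10.  331.5   1. ] [  7.1 -23.5  24.4]
[225.  331.5   2.  331.5   1. ] [  6.83067068 -97.78331943  24.4       ]
-110 48 [  6.78865206 -96.19483436  23.38925873]
-95 381 [  6.85188566 -86.21146559  22.77354193]
-80 431 [  6.77598001 -72.79118195  22.48232345]
-65 371 [  6.84958687 -57.7093609   22.3276062 ]
-50 348 [  7.00202652 -42.64221207  22.28445337]
-35 260 [  7.13667378 -28.85000665  22.20885485]
```

The clip is held straight. In the tool frame the leg axis is at x +6.9 and z about 24.6, with its tip at y -97.8. I move to the pre-insert spot, still high.

>>> drive_tool:
  series:
    - {"claw": 0, "travel": [-2.5, 1.3, 0], "yaw": 0}
    - {"claw": 0, "travel": [-4.2, 2.2, 0], "yaw": 0}
    - {"claw": 0, "travel": [-4.2, 2.2, 0], "yaw": 0}
    - {"claw": 0, "travel": [-4.2, 2.2, 0], "yaw": 0}
    - {"claw": 0, "travel": [-4.2, 2.2, 0], "yaw": 0}
    - {"claw": 0, "travel": [-4.2, 2.2, 0], "yaw": 0}
    - {"claw": 0, "travel": [-3.5, 2.0, 0], "yaw": 0}
    - {"claw": 0, "travel": [-1.5, 1.0, 0], "yaw": 0}
    - {"claw": 0, "travel": [0, 0, 0], "yaw": 0}
    - {"claw": 0, "travel": [0, 0, 0], "yaw": 0}

```text
time: 19.45
eef_pos: [413.5, 28.4, 198.7]
tool_rot: [[-0.421, -0.907, 0.012], [-0.907, 0.421, -0.011], [0.005, -0.015, -1.0]]
ft_force: [0.4, 0.1, -0.2]
width: 0.24
```

```bash
cat >> h.py <<'E'
S=np.array([518.9,-30.3,105.5]); YD=np.radians(-25.3)
def goal(back,dz=0,clip=(6.9,-53.8,24.6)):
    "TCP that puts the clip seat 'back' mm before the hole"
    s=readout.state(); T=s['tool_rot']; e=np.array([np.cos(YD),np.sin(YD),0])
    mv(S-e*back+[0,0,dz]-T@np.array(clip),YD-np.pi/2)
    q=s['eef_pos']+T@np.array(clip)-S; print('seat vs hole: along %.1f across %.1f z %.1f'%(q@e,q@np.array([-e[1],e[0],0]),q[2]),'F',s['ft_force'].round(1),'tilt',T[:2,2].round(3))
E
python3 - <<'E'
from h import *
goal(65,70)
s=readout.state(); p,d,c=snap('wrist','w10.npz')
Q=(pts(c,d)-s['eef_pos'])@s['tool_rot']; P=pts(c,d)
m=(d>50)&(np.hypot(P[...,0]-519,P[...,1]+30)<18)&(P[...,2]>116)&(P[...,2]<132); print(m.sum(),[P[m].mean(0)] if m.any() else '', proj(c,(519,-30.3,126)))
a,b=map(int,proj(c,(519,-30.3,126)));
print(cv2.cvtColor(p,cv2.COLOR_RGB2GRAY)[max(b-18,0):b+24:3,a-27:a+28:2])
E
```

```text
t 19.45 travel cm [ 0.13 -0.11 -0.05] yaw 0.007 yawnow -2.0057486102599253
seat vs hole: along -66.1 across 1.3 z 69.4 F [ 0.4  0.1 -0.2] tilt [ 0.012 -0.011]
1104 [array([518.36248657, -28.88346839, 123.42522912])] (np.float64(332.6073845360518), np.float64(20.371683160857202))
[[212 142 183 196 197 200 201 204 207 210 210 211 216 209 216 213 211 209
  207 205 202 199 195 193 178 161 214 206]
 [166 182 197 200 204 206 207 212 216 182 158 142 153 160 150 142 177 197
  219 211 208 205 202 198 197 189 150 213]
 [182 199 201 204 208 212 216 195 138 157 168 163 150 223 192 167 166 155
  146 221 215 211 208 204 200 197 183 136]
 [200 201 204 208 211 218 154 142 157 151 241 255 254 253 253 255 255 126
  159 142 191 218 213 208 204 200 196 172]
 [202 205 209 211 219 142 144 158 164 255 254 253 253 253 253 253 253 255
  161 158 137 192 220 212 207 204 198 195]
 [204 207 212 216 200 120 140 155 201 255 253 253 253 253 253 253 253 255
  200 158 141 126 201 222 211 208 204 199]
 [205 209 214 213 143 133 144 152 247 254 253 253 253 253 253 253 253 254
  255 153 146 123 136 169 216 210 205 199]
 [207 210 216 198 105 125 139 149 157 255 253 253 253 253 253 253 253 255
  164 151 138 126  70 206 218 212 206 200]
 [208 212 217 187  69 125 130 138 144 255 255 254 254 254 254 254 255 255
  120 139 132 122  57 198 219 212 208 202]
 [209 211 218 182 123 119 128 136 141 111 220 255 255 254 255 255 198 113
  120 137 128  67  45 195 222 212 208 204]
 [208 211 217 196  89 116 123 127 130 136 140 136 128 153 101 142 140 137
  133 128 123  45  68 205 218 211 208 202]
 [208 211 216 203  77 107 107 115 122 130 132 134 134 138 137 135 134 129
  120 111 111  46 134 211 216 212 208 204]
 [208 211 214 223  70 111  75  99 106 111 112 114 117 120 116 115 114 108
  104  83 255  52 195 221 215 210 207 205]
 [208 210 212 215 219  71 142 255  84 102 105 108 111 111 110 108 105  90
  232 121  53 196 218 216 212 208 206 197]]
```

The spindle top is at pixel (331,20) against a predicted (332.6,20.4), about 1 mm off across. I nudge the estimate and descend to hole height.

```bash
sed -i 's/^S=.*YD/S=np.array([519.1,-29.7,105.5]); YD/' h.py; python3 - <<'E'
from h import *
goal(64,0)
E
```

```text
t 19.5 travel cm [ 0.02 -0.1   6.94] yaw 0.006 yawnow -2.006667398599614
seat vs hole: along -66.0 across 0.5 z 69.4 F [ 0.1  0.1 -0.3] tilt [ 0.011 -0.011]
```

>>> drive_tool:
  series:
    - {"claw": 0, "travel": [0, 0, 1.2], "yaw": 0.006}
    - {"claw": 0, "travel": [0, 0, 2], "yaw": 0}
    - {"claw": 0, "travel": [0, 0, 2], "yaw": 0}
    - {"claw": 0, "travel": [0, 0, 1], "yaw": 0}
    - {"claw": 0, "travel": [0, 0, 0], "yaw": 0}
    - {"claw": 0, "travel": [0, 0, 0], "yaw": 0}

```text
time: 20.25
eef_pos: [415.2, 24.0, 133.2]
tool_rot: [[-0.432, -0.902, 0.012], [-0.902, 0.432, -0.011], [0.005, -0.015, -1.0]]
ft_force: [-0.4, 0.2, -0.3]
width: 0.241
```

```bash
python3 - <<'E'
from h import *
goal(62,0)
E
```

```text
t 20.25 travel cm [-0.32 -0.07  0.39] yaw -0.006 yawnow -2.017921236866226
seat vs hole: along -62.7 across -3.2 z 3.9 F [-0.4  0.2 -0.3] tilt [ 0.012 -0.011]
```

>>> drive_tool:
  series:
    - {"claw": 0, "travel": [-0.3, 0, 0.2], "yaw": 0}
    - {"claw": 0, "travel": [0, 0, 0.2], "yaw": 0}
    - {"claw": 0, "travel": [0, 0, 0], "yaw": 0}
    - {"claw": 0, "travel": [0, 0, 0], "yaw": 0}

```text
time: 20.75
eef_pos: [417.8, 26.8, 130.2]
tool_rot: [[-0.432, -0.902, 0.015], [-0.902, 0.432, -0.012], [0.004, -0.018, -1.0]]
ft_force: [0.6, 0.2, -0.8]
width: 0.241
```

```bash
python3 - <<'E'
from h import *
goal(62,0)
s=readout.state(); p,d,c=snap('wrist','w11.npz'); m,C,L,med=clipfit('w11.npz',s); print(med); 
for a,b in list(zip(C,L))[::12]: print(a.round(1),b.round(1))
print([np.round(proj(c,(S[0],S[1],z)),1) for z in (100,105.5,126)])
goal(62,0)
E
```

```text
t 20.75 travel cm [0.06 0.05 0.11] yaw -0.005 yawnow -2.0174673802266354
seat vs hole: along -61.5 across 0.6 z 1.1 F [ 0.6  0.2 -0.8] tilt [ 0.015 -0.012]
[   6.78632178 -101.5225059    30.97322739]
[  0. 309.   1. 309.   1.] [  -3.1 -116.4   24.4]
[ 12.  373.   23.  300.5   3. ] [  22.3 -112.2   24.4]
[ 24.  369.   25.  311.5   3. ] [  20.9 -108.    24.4]
[ 36. 359.  33. 312.   5.] [  17.1 -103.7   24.4]
[ 48.  335.5  62.  335.5   1. ] [  7.6 -99.3  24.4]
[ 60.  333.5   8.  333.5   1. ] [  6.9 -94.8  24.4]
[ 72. 333.   7. 333.   1.] [  6.8 -90.2  24.4]
[ 84.  332.5  12.  332.5   1. ] [  6.6 -85.5  24.4]
[ 96.  332.5  12.  332.5   1. ] [  6.7 -80.6  24.4]
[108.  332.5  12.  332.5   1. ] [  6.8 -75.7  24.4]
[120.  332.5  12.  332.5   1. ] [  6.8 -70.7  24.4]
[132. 332.  11. 332.   1.] [  6.7 -65.5  24.4]
[144.  334.5   6.  328.5   2. ] [  7.9 -60.2  24.4]
[156. 332.  11. 332.   1.] [  6.9 -54.8  24.4]
[168. 332.  11. 332.   1.] [  6.9 -49.2  24.4]
[180. 332.  11. 332.   1.] [  7.  -43.5  24.4]
[192. 332.  11. 332.   1.] [  7.1 -37.7  24.4]
[204.  331.5  10.  331.5   1. ] [  7.  -31.7  24.4]
[216.  331.5  10.  331.5   1. ] [  7.  -25.6  24.4]
[array([333.9,   8.7]), array([334.6,   4.8]), array([337.9, -12.9])]
t 20.8 travel cm [0.05 0.05 0.11] yaw -0.005 yawnow -2.0175330162584793
seat vs hole: along -61.5 across 0.5 z 1.1 F [ 0.2  0.6 -0.1] tilt [ 0.015 -0.012]
```

>>> drive_tool:
  series:
    - {"claw": 0, "travel": [0.05, 0, 0.15], "yaw": -0.005}
    - {"claw": 0, "travel": [0, -0.6, 0], "yaw": 0}
    - {"claw": 0, "travel": [0, -0.6, 0.02], "yaw": 0}
    - {"claw": 0, "travel": [0, 0, 0], "yaw": 0}
    - {"claw": 0, "travel": [0, 0, 0], "yaw": 0}

```text
time: 21.42
eef_pos: [429.7, 20.6, 128.7]
tool_rot: [[-0.427, -0.904, 0.015], [-0.904, 0.427, -0.012], [0.004, -0.019, -1.0]]
ft_force: [0.8, 0.3, -0.2]
width: 0.244
```

```bash
python3 - <<'E'
from h import *
goal(0,0)
s=readout.state(); p,d,c=snap('wrist','w11.npz'); Q=(pts(c,d)-s['eef_pos'])@s['tool_rot']
g=cv2.cvtColor(p,cv2.COLOR_RGB2GRAY); print([np.round(proj(c,(S[0],S[1],z)),1) for z in (100,105.5,126)]); print(g[0:76:4,280:390:4])
E
```

```text
t 21.425 travel cm [ 0.03 -4.81  0.05] yaw -0.0 yawnow -2.012428659645179
seat vs hole: along -48.1 across 0.3 z -0.4 F [ 0.8  0.3 -0.2] tilt [ 0.015 -0.012]
[array([333.7,  43.5]), array([334.4,  41.2]), array([337.6,  30.3])]
[[157 159 159 159 161 162 133 148 151 154 158 161 161 163 163 162 161 159
  157 154 149 144 128 159 156 156 155 153]
 [158 159 160 160 162 119 150 153 157 160 163 169 155 119 110 133 168 167
  164 160 154 150 145 125 159 157 156 155]
 [160 160 161 163 142 148 153 159 161 165 151 111 119 124 132 126 119 112
  178 165 160 156 150 142 132 158 157 155]
 [160 161 163 167 136 152 157 162 166 170 109 122 101 179 247 218 141 124
  109 174 165 161 155 148 129 159 157 158]
 [162 163 164  80 152 155 161 165 173 105 118 121 243 235 235 235 234 151
  122 103 172 164 158 151 142 134 159 157]
 [162 163 168 138 154 160 164 169  85 114 124 245 236 236 236 236 236 237
  123 116 129 169 162 155 148 129 160 158]
 [162 163 167 143 156 161 167 161  96 111 120 238 237 238 237 236 236 236
  102 113  98 176 165 158 151 136 162 159]
 [164 164 162 148 157 163 168 143 100 112 134 240 239
[... 651 characters left out ...]
167 168 167 151 160 166 172  41  94  80  87  96  99 100 104 100  99  96
   86  81  51 168 168 162 154 125 163 162]
 [168 168 176 142 160 165 168 180  51  57  78  82  82  87  89  86  84  81
   56  33 150 174 167 159 153  98 163 162]
 [168 167 171 100 159 162 166 171  50 106  51  75  80  82  83  82  79  80
   29 115 174 170 163 156 149 177 164 162]
 [167 169 170 177 141 161 165 168 176 157  54 103  82  59  61  89  82 255
  111 165 171 165 159 154 118 168 164 162]
 [167 169 170  42  54 157 163 166 169 173  42 102  45 160  69  52  44 151
  173 172 168 162 157 137 177 165 164 162]
 [167 168 169 177  63 141 163 165 167 170 174 177  52 189 123 171 173 174
  171 167 164 159 102 118 167 166 163 163]]
```

The spindle top sits where predicted (337.5 px against 337.6), the tip is already in the hole mouth and forces are low. Pushing on.

>>> drive_tool:
  series:
    - {"claw": 0, "travel": [0, -0.6, 0], "yaw": 0}
    - {"claw": 0, "travel": [0, -0.6, 0], "yaw": 0}
    - {"claw": 0, "travel": [0, -0.6, 0], "yaw": 0}
    - {"claw": 0, "travel": [0, 0, 0], "yaw": 0}
    - {"claw": 0, "travel": [0, 0, 0], "yaw": 0}

```text
time: 22.1
eef_pos: [447.3, 12.4, 129.1]
tool_rot: [[-0.427, -0.904, 0.016], [-0.904, 0.427, -0.012], [0.004, -0.019, -1.0]]
ft_force: [-0.4, -0.4, -1.2]
width: 0.236
```

```bash
python3 - <<'E'
from h import *
goal(0,0); s=readout.state(); print(s['ft_torque'],s['width'])
E
```

```text
t 22.1 travel cm [ 0.04 -2.86  0.06] yaw 0.0 yawnow -2.012333214401641
seat vs hole: along -28.6 across 0.4 z 0.0 F [-0.4 -0.4 -1.2] tilt [ 0.016 -0.012]
[-0.04020138 -0.02111479 -0.06249402] 0.23575418032351722
```

The tip is through the spindle with no real force. Now to ride the bent leg over.

>>> drive_tool:
  series:
    - {"claw": 0, "travel": [0, -0.6, 0], "yaw": 0}
    - {"claw": 0, "travel": [0, -0.6, 0], "yaw": 0}
    - {"claw": 0, "travel": [0, -0.6, 0], "yaw": 0}
    - {"claw": 0, "travel": [0, -0.5, 0], "yaw": 0}
    - {"claw": 0, "travel": [0, 0, 0], "yaw": 0}

```text
time: 22.72
eef_pos: [469.8, 2.5, 129.5]
tool_rot: [[-0.427, -0.904, 0.016], [-0.904, 0.427, -0.011], [0.003, -0.019, -1.0]]
ft_force: [1.2, 1.3, -0.9]
width: 0.242
```

```bash
python3 - <<'E'
from h import *
goal(0,0); s=readout.state(); print(s['ft_torque'],s['width'])
E
```

```text
t 22.725 travel cm [ 0.11 -0.41  0.05] yaw 0.0 yawnow -2.0120829280678194
seat vs hole: along -4.1 across 1.1 z 0.4 F [ 1.2  1.3 -0.9] tilt [ 0.016 -0.011]
[ 0.07420419 -0.30511734  0.0451339 ] 0.24249089188828044
```

>>> drive_tool:
  series:
    - {"claw": 0, "travel": [0.05, -0.4, 0], "yaw": 0}
    - {"claw": 0, "travel": [0, 0, 0], "yaw": 0}
    - {"claw": 0, "travel": [0, 0, 0], "yaw": 0}

```text
time: 23.1
eef_pos: [473.2, -0.3, 129.6]
tool_rot: [[-0.427, -0.904, 0.016], [-0.904, 0.427, -0.011], [0.004, -0.019, -1.0]]
ft_force: [0.8, 0.4, -0.1]
width: 0.246
```

```bash
python3 - <<'E'
from h import *
goal(0,0); s=readout.state(); print(s['ft_torque'],s['width'])
p,d,c=snap('wrist','w12.npz'); a,b=proj(c,(S[0],S[1],105.5)); print(a,b); save('w12.png',p[20:220,220:440],3)
print('pred tip',proj(c,s['eef_pos']+s['tool_rot']@[6.9,-97.8,24.6]))
E
```

```text
t 23.1 travel cm [0.   0.02 0.05] yaw 0.0 yawnow -2.0122938044886
seat vs hole: along 0.2 across 0.0 z 0.5 F [ 0.8  0.4 -0.1] tilt [ 0.016 -0.011]
[ 0.13150729 -0.01523219  0.05960119] 0.24591236612336706
332.0939932969139 158.26383071008945
pred tip (np.float64(333.62658260926054), np.float64(51.9876751208202))
```

View pics/w12.png

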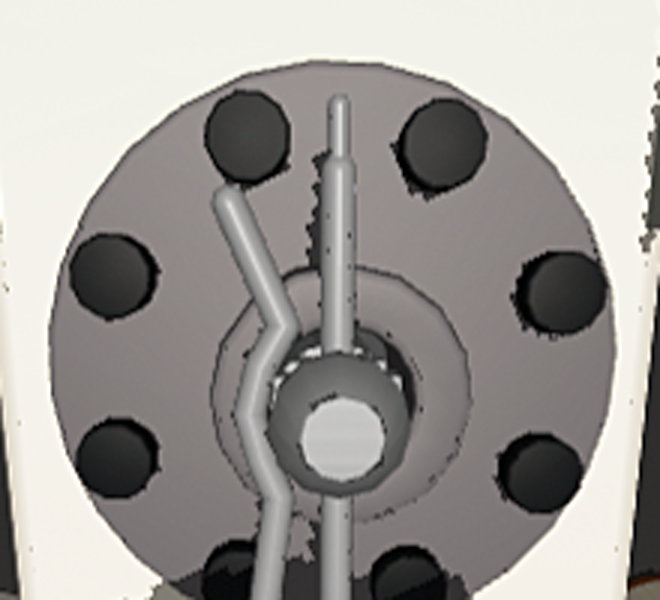

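The clip is home. The straight leg passes through the spindle, its tip is at crop (339,95) against a predicted (340,96), so nothing slipped in the grip, and the bent leg's hump cups the spindle at (250,420). Releasing and retreating upwards.

>>> drive_tool:
  series:
    - {"claw": 0.35, "travel": [0, 0, 0], "yaw": 0}
    - {"claw": 0.5, "travel": [0, 0, 0], "yaw": 0}
    - {"claw": 0.5, "travel": [0, 0, 0], "yaw": 0}
    - {"claw": 0.5, "travel": [0, 0, 0], "yaw": 0}
    - {"claw": 0.5, "travel": [0, 0, -1], "yaw": 0}
    - {"claw": 0.5, "travel": [0, 0, -2.5], "yaw": 0}
    - {"claw": 0.5, "travel": [0, 0, -4], "yaw": 0}
    - {"claw": 0.5, "travel": [0, 0, -4], "yaw": 0}
    - {"claw": 0.5, "travel": [0, 0, -1.5], "yaw": 0}
    - {"claw": 0.5, "travel": [0, 0, 0], "yaw": 0}
    - {"claw": 0.5, "travel": [0, 0, 0], "yaw": 0}

```text
time: 24.52
eef_pos: [470.2, 1.4, 266.5]
tool_rot: [[-0.427, -0.904, 0.016], [-0.904, 0.427, -0.012], [0.004, -0.02, -1.0]]
ft_force: [-0.6, -0.1, -0.3]
width: 0.497
```

```bash
python3 - <<'E'
from h import *
s=readout.state(); print(s['eef_pos'],s['ft_force'],s['width'])
p,d,c=snap('wrist','w13.npz'); P=pts(c,d); e=np.array([np.cos(YD),np.sin(YD),0]); n=np.array([-e[1],e[0],0])
Q=np.stack([(P-S)@e,(P-S)@n,P[...,2]],-1); ok=(d>50)&(d<600)
for lo,hi in((14,26),(30,44),(-32,-14)):
    for a,b in((-4,4),(4,18)):
        m=ok&(Q[...,0]>lo)&(Q[...,0]<hi)&(Q[...,1]>a)&(Q[...,1]<b)&(abs(Q[...,2]-107)<4.5); print(lo,a,m.sum(),np.median(Q[m],0) if m.any() else '')
m=ok&(abs(Q[...,1])<5)&(Q[...,0]>15)&(abs(Q[...,2]-106)<4); print('tip along',np.percentile(Q[m][:,0],[98,100]),'exp 44')
m=ok&(abs(Q[...,0]+54)<22)&(abs(Q[...,1]-6.5)<20)&(abs(Q[...,2]-111)<5); k=np.array(Q[m],np.float32); print('loop',len(k),np.median(k[:,2]),cv2.minAreaRect(k[:,:2].copy()))
m=ok&(np.hypot(Q[...,0],Q[...,1])<58)&(abs(Q[...,2]-66)<4); print('disc',np.median(Q[m],0),cv2.minEnclosingCircle(np.array(Q[m][:,:2],np.float32)))
E
```

```text
[470.22656605   1.40377388 266.47556   ] [-0.57047408 -0.10313815 -0.30748316] 0.4974263505269234
14 -4 42 [ 18.06822125   1.97389647 110.73918196]
14 4 76 [ 18.85440783  12.04281436 110.51257148]
30 -4 3 [ 35.30458317   2.90983089 111.35826927]
30 4 2 [ 30.65427164  16.86325135 111.39696151]
-32 -4 98 [-2.12545301e+01 -9.99772086e-02  1.04427910e+02]
-32 4 86 [-21.27073049   9.71152115 104.09723516]
tip along [22.71209709 22.8558113 ] exp 44
loop 1 106.0571 ((-41.914005279541016, 4.283926486968994), (0.0, 0.0), 0.0)
disc [ 6.38195936 -4.38498096 66.40603061] ((0.7638970613479614, -1.2284365892410278), 55.004173278808594)
```

After release the loop end seems to have sagged, as the leg has play in the 8 mm hole. I check the angle precisely.

```bash
python3 - <<'E'
from h import *
p,d,c=snap('wrist','w14.npz'); P=pts(c,d); e=np.array([np.cos(YD),np.sin(YD),0]); n=np.array([-e[1],e[0],0])
Q=np.stack([(P-S)@e,(P-S)@n,P[...,2]],-1); ok=(d>50)&(d<600)
near=ok&(Q[...,2]>85)&(Q[...,2]<122)&(abs(Q[...,0])<75)
leg=near&(abs(Q[...,1])<5)&((Q[...,0]>16)|((Q[...,0]<-13)&(Q[...,0]>-42)))&(np.abs(Q[...,2]-107.5-.15*Q[...,0])<3.5)
# exclude the hub (z~100, r<21) 
leg&=~((np.hypot(Q[...,0],Q[...,1])<23)&(abs(Q[...,2]-100)<1.5)); k=Q[leg]
for i in range(3):
    A=np.c_[k[:,0],np.ones(len(k))]; z=np.linalg.lstsq(A,k[:,2],rcond=None)[0]; y=np.linalg.lstsq(A,k[:,1],rcond=None)[0]; r=abs(k[:,2]-A@z)+abs(k[:,1]-A@y)/2; k=k[r<3]
print(len(k),'pitch',z,'yaw',y,'x range',k[:,0].min(),k[:,0].max())
for lo in range(-70,60,8):
    m=near&(Q[...,0]>lo)&(Q[...,0]<lo+8)&(abs(Q[...,1])<22)&~((np.hypot(Q[...,0],Q[...,1])<23)&(Q[...,2]<102)); print(lo,m.sum(),np.percentile(Q[m],[5,50,95],axis=0).round(1).tolist() if m.any() else '')
E
```

```text
344 pitch [  0.15840675 108.02413197] yaw [0.02944091 0.7401079 ] x range -41.83662225120202 41.90768972626896
-70 155 [[-67.6, -4.4, 95.3], [-64.6, 6.0, 99.9], [-62.6, 15.5, 101.4]]
-62 82 [[-61.5, -5.2, 99.9], [-58.1, 11.8, 101.4], [-54.3, 16.3, 102.8]]
-54 88 [[-53.4, -5.1, 100.8], [-49.9, 12.5, 102.7], [-46.3, 17.1, 104.4]]
-46 192 [[-45.4, -4.0, 99.8], [-42.1, 6.1, 103.1], [-38.8, 16.1, 105.1]]
-38 85 [[-37.3, -2.1, 100.5], [-33.6, 8.8, 102.1], [-30.6, 13.4, 103.4]]
-30 93 [[-29.7, -2.0, 101.8], [-25.9, 7.9, 103.6], [-22.3, 12.4, 105.1]]
-22 101 [[-21.3, -1.9, 103.2], [-17.7, 7.0, 105.0], [-14.2, 11.4, 106.1]]
-14 108 [[-13.4, -4.4, 103.5], [-9.6, 7.4, 106.3], [-6.4, 13.1, 121.3]]
-6 100 [[-5.5, -8.9, 105.6], [-1.9, 11.3, 108.0], [1.5, 15.6, 121.8]]
2 162 [[2.5, -7.9, 106.6], [7.1, 7.0, 109.9], [9.8, 13.8, 121.6]]
10 117 [[10.7, -0.6, 108.1], [14.0, 7.8, 110.1], [18.0, 12.8, 111.5]]
18 128 [[18.8, -0.5, 109.6], [22.0, 9.9, 111.4], [25.9, 16.1, 113.2]]
26 93 [[26.7, -0.4, 110.7], [29.0, 2.9, 112.5], [33.6, 18.0, 114.2]]
34 43 [[34.3, 0.5, 112.0], [38.1, 2.1, 113.5], [41.8, 2.9, 114.7]]
42 0 
50 0 
58 0
```

Pitch is 0.157 rad, which is the play limit of a 5 mm wire in an 8 mm hole, so it is a stable rest. Yaw is about 0.03, giving a total of about 0.16, under 0.2. The seat point is at z 105.5 and the loop at x -68 to -40, as it should be. Handing in.

```bash
python3 -c "
from h import *
s=readout.state(); print(s['time'],abs(s['qvel']).max(),s['ft_force']); print(env.sign_off())"
```

```text
24.625 0.006748463940625093 [ 0.34132707 -0.02994574  0.99608277]
the job is handed in; nothing more can be done
None
```

I put the grey carrier on the spindle, pushed the R-clip through the cross-hole from the open side until the bent leg snapped round the spindle, let go and handed the job in at about 24.6 s. No verdict is reported.

**Carrier:** in the last check its centre was about 1.4 mm from the spindle axis and its disc top at z 66.4, against 66 expected. Tilt was under 0.004 rad when I measured it just after seating it.

**Clip:** in the last check the seat point was within about 1 mm of the cross-hole centre. The close view before release showed the leg through the spindle and the bent leg's hump around it.

**Narrow margin:** after release the loop end sagged to about 0.157 rad of pitch, the limit of the play in the hole. With about 0.03 rad of yaw, the clip is some 0.16 rad off the hole axis, against the 0.2 limit.

**Not checked:** I did not measure the bent leg's joint directly. I also did not re-measure the bystanders at the end; the tool kept clear of them and the force readings showed no contact.

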